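Spread a snap ring with pliers and hold it at the axle groove

TASK

Take the green-handled spreading pliers from their stand, put both pins into the lug slots of the brass snap ring on its nest, squeeze the handles fully to spread the ring, and lift it off. Slide the spread ring level down over the upright axle stub of the drive pulley until it is level with the groove, without forcing it, and finish holding it there: still spread on the squeezed pliers, halfway up the groove and not resting or pressing on the axle or the pulley hub. Do not disturb the other things on the bench.

Things in the scene. Friction and masses are not known exactly. Their poses are not given: they have to be found in the camera images.
- pliers_grip (a point): Centre between the green handles of the pliers, which stand upright, pins down, loose in a grey stand (lift straight out). z up along them, y the squeeze direction, x across their flat. Handles 14 mm wide in x, flat outer faces from 32 mm below to 32 mm above. Across the faces here: 64 mm at rest (each leaning out 0.05 rad), 57 mm when upright and parallel, 38 mm fully squeezed (each leaning in 0.135 rad).
- pliers: Spreading pliers, 170 mm long, 0.13 kg; origin on the pivot, 70 mm below pliers_grip, same axes. At the pivot a cross bar along x (46 mm long, 8 mm tall) by which they rest in the stand, whose top is 4 mm above the pivot. Squeezing the handles spreads the pins up to a stop and shifts the pliers 5 to 10 mm down in the grip; each handle resists with 11 N at first, 14 N at the stop, 22 N there with the ring on.
- pliers_pins (a point): Midway between the pins, 135 mm below pliers_grip, same axes. Pins 4 mm thick, 14 mm long, round-ended, below flat shoulders. At rest: shoulders 3 mm below this point at y +-9 mm, pin ends 17 mm below at y +-6. At full squeeze: shoulders level with it, pins parallel at y +-21. To enter the closed ring squeeze only to 57-61 mm across the handles: pins at y +-8 to 11.
- lever_l (a joint): Squeeze of the pliers, left lever: 0 at rest, 0.185 rad at the stop (both levers move alike).
- lever_r (a joint): Squeeze of the pliers, right lever: 0 at rest, 0.185 rad at the stop.
- ring_centre (a point): Centre of the brass snap ring (loose, 0.03 kg, 5 mm thick, 40 mm across without lugs), half-way up. z up, -x towards the lugs. It lies on the white nest 34 mm above the bench, round a 25 mm post that rises 9 mm above this point: lift it 15 mm or more to clear. Closed, its bore is about 28 mm; spread to the pliers' stop, about 35 mm.
- ring_lugs (a point): Midpoint between the ring's two lugs, 28 mm from ring_centre along -x, half-way up, same axes. Each lug has a slot right through, 7 mm in x by 9 mm in y, centred at y +-9.5 mm when closed; 22 mm free below, between the white disc and a white rail under the lug ends. The pins push on the outer slot ends; the ring's spring (4 to 8 N at each lug) holds it on the pins by friction.
- ring_arm_l (a joint): Opening of the ring's left half about its back: 0 closed, about 0.05 rad just passes the axle, about 0.18 rad when spread to the pliers' stop.
- ring_arm_r (a joint): The same for the right half (both move alike).
- groove (a point): Centre of the groove of the upright steel axle stub, on its axis, 58 mm above the bench; z up. Groove 9 mm tall (4.5 mm either way), 25 mm in diameter. Axle 30 mm in diameter, ends 35 mm above this point; its top 9 mm are a cone narrowing to 18 mm. Pulley hub (39 mm across) ends 8 mm below, flange (64 mm) 26 mm below. The ring's lugs may point any way.
- stand: Fixed grey stand of the pliers, 84 x 80 mm, 103 mm high, origin at the centre of its underside. Right behind it stands a plate reader 0.2 m tall: all the bench beyond x = 0.48 and right of y = 0.05 is blocked up to 0.2 m. Carry the pliers with their pin ends well above that.
- nest: Fixed white ring nest on a 76 x 76 mm grey plate, origin at the centre of its underside; disc top 32 mm high.
- axle: Fixed base plate 86 x 86 mm with pulley and axle stub (93 mm high), origin at the centre of its underside.
- ring: The snap ring, origin at ring_centre, same axes.
- tape_green: Bystander, leave alone: green tape roll 72 x 19 mm, lying. Origin at the centre of its underside.
- timer: Bystander, leave alone: white bench timer 66 x 66 x 23 mm. Origin at the centre of its underside.
- tube_50c: Bystander, leave alone: 50 ml conical tube with blue cap, 33 x 115 mm, standing on its cap. Origin at the centre of its underside.
- conj_vial: Bystander, leave alone: small vial with green cap, 32 x 58 mm. Origin at the centre of its underside.
- marker_blue: Bystander, leave alone: marker pen with blue cap, 136 mm, lying. Origin at the centre of its underside.

How it is judged:
By the outcome, as a careful person would: the job done as asked, in the order asked, and still so for the second after the job is handed in, while the arm keeps its last pose, push and grip.
It also fails if it takes over 45 s, if anything falls off the work surface, if the arm or the gripper's body presses on something with over 40 N, if the wrist force passes 120 N, or if a joint passes its speed limit or range.

ROBOT

A 6-joint arm with a two-finger parallel gripper is mounted at the origin on a cart in front of the work surface, level with it; the furniture and walls round the work are solid. World frame = base frame: x ahead of the robot, y to its left, z up, the work surface at z = 0. Lengths are in m, angles in rad, forces in N, time in s.
With the tool pointing down it reaches from about 0.25 to 0.725 m from the base axis. Payload 4 kg.
Tool frame: the origin (TCP) lies at the very end of the fingers, on their centre line; the grasp point (between the pads) lies 19 mm behind it (bot.pinch_z is the distance from the TCP to the grasp point, in m); z points along the fingers, x is the direction in which the jaws open and shut, and the axes are right-handed (so a half turn about z gives the same grasp; the last joint's range is limited). The gripper opens to 85 mm and grips with 20 to 120 N. Pads are 22 mm wide; open, the fingers measure 114 mm over their backs; the gripper's body (76 mm by 85 mm) begins 54 mm behind the grasp point. The pads swing forward as they close: fully open they stand 13 mm farther back than shut.
Start: joints at [-1.203, 0.241, 0.005, 1.335, 0, 1.571], TCP at [0.18, -0.467, 0.231] pointing down, gripper open.
Joint ranges: [-2.72, 2.72], [-1.05, 1.87], [-1.09, 1.28], [-1.99, 2.15], [-1.42, 1.44], [-3.14, 3.14]. Speed limits (rad/s): [2.79, 2.79, 3.14, 3.14, 3.14, 3.14].

INTERFACE

Orientations are given as a unit quaternion [x, y, z, w].
In Python, from workcell import bot gives the robot as it stands. The module is installed in compiled form; this text tells all that it offers.
- The arm moves only by the shell command python3 -m inch 'ROWS'. ROWS is JSON, a list of rows, each a list of 7 numbers: the shift along the tool's x, y, z scaled (see below), then the turn, a rotation vector about the tool's x, y, z scaled (see below), then the gripper command: -1 is fully open, 1 is shut, values between are in proportion. In form: [[x, y, z, wx, wy, wz, gripper], ...]. A call has exactly 8 rows; each row shifts and turns the commanded pose from where the row before left it, along the tool's axes as they then stand; what a row does not reach is not made up. The controller multiplies each number of a shift by 2.5 cm and each number of a turn by 180 degrees. A row lasts 1/10 s, in which the tool goes at most 50 mm and 8.59 degrees, less where a joint would pass 70% of its speed; a pose out of reach is approached as far as the arm can. A call with a number of a shift or a turn outside -1 to 1 is refused whole. A call with a gripper value outside its range is refused whole. The fingers move at their own pace and stop on an object; the grip force is fixed at half the most. Time passes only in rows, so rows that do not move let the fingers close, or fill a call up. It gives the time, the measured TCP pose, the force and the opening at its end, in the units of the state.
- bot.get_obs(): the state, without advancing time (a new reading comes with each control period).
- bot.camera(name): name is "side" or "top"; returns (picture, depth): 384x512x3 uint8, blue, green, red; 384x512 float32, m along the optical axis (not along the pixel's ray), 0 where there is no reading.
- bot.get_calibration(name): a dict with "vfov" (degrees; the focal length in pixels is half the picture's height over the tangent of half this angle, whatever the lens; pixels are square), "cx", "cy" (the principal point, pixels), "dist_coeffs" ([k1, k2, p1, p2, k3] as OpenCV has them; the pictures are not rectified), "R" (3x3) and "t" (3): a world point X has camera coordinates R X + t. Camera axes: x right, y down, z forward; pixel columns grow to the right and rows downward; lengths in m; the calibration is good to about 2 mm. A picture is of the moment at which its call begins. get_calibration takes no time and is no camera call.
- bot.job_done(): hands the job in, once; it reports no verdict.
The state is a dict: "clock": time; "joint_pos": joint angles; "joint_vel": joint speeds; "tau": joint torques, N m; "eef_pos": TCP position; "tool_rot": TCP orientation; "ft_force": force on the tool from outside, world axes, zero at the start; "ft_torque": the same for the moment, N m; "grip_width": finger opening in m.
Only numpy, scipy, OpenCV 4.12 (cv2) and the standard library are available. Lean on these libraries where they do the work, as an engineer would, in place of code of your own. Each camera call takes 0.05 s, during which the arm holds its last target.

## Working session

There is one attempt and no reset: what is moved stays moved. The work goes in short steps, Python scripts to look and compute and a shell command to move; the robot and the scene stay as the last step left them, time stands still between calls to the robot, and variables do not carry over. Pictures are saved under pics/ and viewed, and the job is handed in when it is done.

```bash
mkdir -p pics
cat > h.py <<'E'
import numpy as np, cv2
from workcell import bot
def K(name):
    c=bot.get_calibration(name); f=192/np.tan(np.radians(c['vfov'])/2)
    return np.array([[f,0,c['cx']],[0,f,c['cy']],[0,0,1]]),np.array(c['dist_coeffs'],float),np.array(c['R']),np.array(c['t'])
def ray(name,u,v):
    k,d,R,t=K(name); p=cv2.undistortPoints(np.array([[[u,v]]],float),k,d)[0,0]
    return -R.T@t, R.T@np.array([p[0],p[1],1.])
def onz(name,u,v,z):
    o,d=ray(name,u,v); return o+d*(z-o[2])/d[2]
def dep(name,D,u,v):
    o,d=ray(name,u,v); return o+d*D[int(v),int(u)]
def cloud(name,D):
    k,dd,R,t=K(name); vv,uu=np.mgrid[0:384,0:512]
    p=cv2.undistortPoints(np.stack([uu.ravel(),vv.ravel()],1)[:,None].astype(float),k,dd)[:,0]
    z=D.ravel()[:,None]; C=np.hstack([p*z,z]); return ((C-t)@R).reshape(384,512,3)
def proj(name,X):
    k,d,R,t=K(name); return cv2.projectPoints(np.atleast_2d(X).astype(float),cv2.Rodrigues(R)[0],t,k,d)[0][:,0]
def snap(n):
    for c in('side','top'):
        I,D=bot.camera(c); cv2.imwrite(f'pics/{n}_{c}.png',I); np.save(f'pics/{n}_{c}.npy',D)
E
python3 - <<'E'
from h import *
snap('a')
for c in('side','top'):
    k,d,R,t=K(c); print(c,k[0,0],k[:2,2],d,'\n',R,-R.T@t)
print(bot.get_obs(),bot.pinch_z)
E
```

```text
side 420.38099976120526 [260.21507578 194.06188204] [-0.00107026  0.          0.          0.          0.        ] 
 [[ 0.99360468 -0.11290392 -0.00156377]
 [-0.0982744  -0.85787257 -0.50437763]
 [ 0.05560469  0.50130565 -0.86348177]] [ 0.48982359 -0.60192499  1.19124984]
top 449.80551257570903 [258.46729677 197.01640663] [-0.05005791  0.          0.          0.          0.        ] 
 [[ 0.01321057 -0.99989502  0.0059519 ]
 [-0.99402588 -0.01377751 -0.1082716 ]
 [ 0.10834224 -0.00448602 -0.99410353]] [ 0.38919976 -0.01517145  1.7064905 ]
{'clock': 0.1, 'joint_pos': array([-1.20300154e+00,  2.41374220e-01,  3.89592907e-03,  1.33515991e+00,
        2.25074366e-05,  1.57079410e+00]), 'joint_vel': array([-0.00084747, -0.00119475,  0.00199867, -0.00069279,  0.00076697,
        0.00047375]), 'tau': array([ 6.12094427e-04, -3.73137045e+01,  2.53010291e+01,  1.08488780e-02,
        6.79007144e-05,  1.15026077e-05]), 'eef_pos': array([ 0.17959445, -0.46606258,  0.23049779]), 'tool_rot': array([ 8.24487563e-01, -5.65879325e-01, -7.52932376e-04, -5.30419905e-04]), 'ft_force': array([-0.07909361, -0.92801788,  0.26707256]), 'ft_torque': array([ 0.00622156, -0.01494448,  0.00490231]), 'grip_width': 0.08531314388163819} 0.0187
```

View pics/a_side.png

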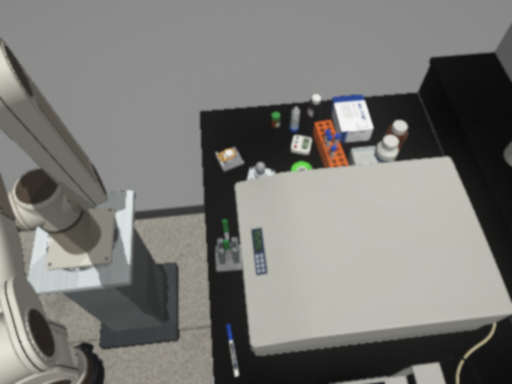

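View pics/a_top.png

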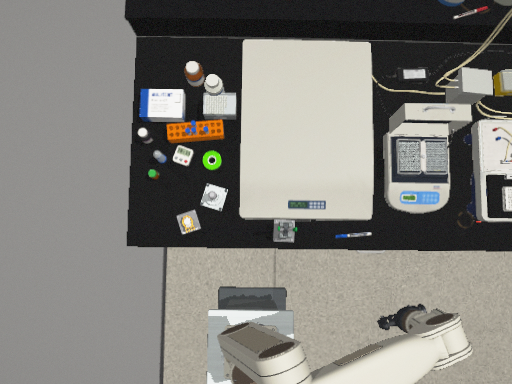

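Run:
```python
from h import *
I=cv2.imread('pics/a_top.png'); J=cv2.imread('pics/a_side.png')
def crop(I,x0,x1,y0,y1,s,n): cv2.imwrite(n,cv2.resize(I[y0:y1,x0:x1],None,fx=s,fy=s,interpolation=cv2.INTER_NEAREST))
a=cv2.resize(I[180:250,165:235],(400,400),interpolation=cv2.INTER_NEAREST);b=cv2.resize(I[205:255,260:310],(400,400),interpolation=cv2.INTER_NEAREST)
cv2.imwrite('pics/z1.png',np.hstack([a,b]))
a=cv2.resize(J[140:200,210:270],(400,400),interpolation=cv2.INTER_NEAREST);b=cv2.resize(J[215:275,205:265],(400,400),interpolation=cv2.INTER_NEAREST)
cv2.imwrite('pics/z2.png',np.hstack([a,b]))
```

```text
(no output)
```

View pics/z1.png

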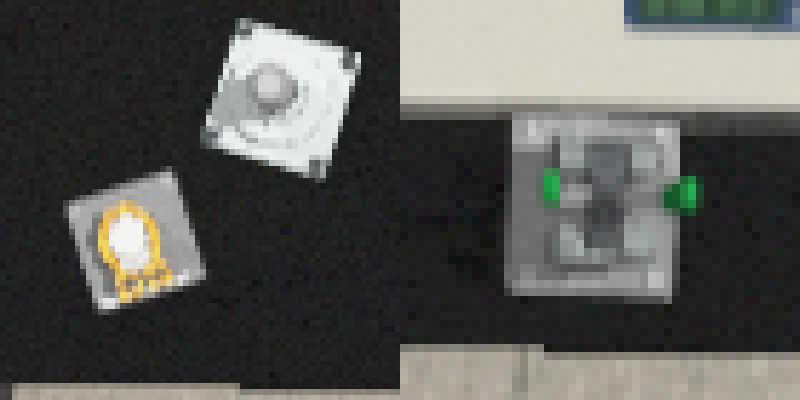

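View pics/z2.png

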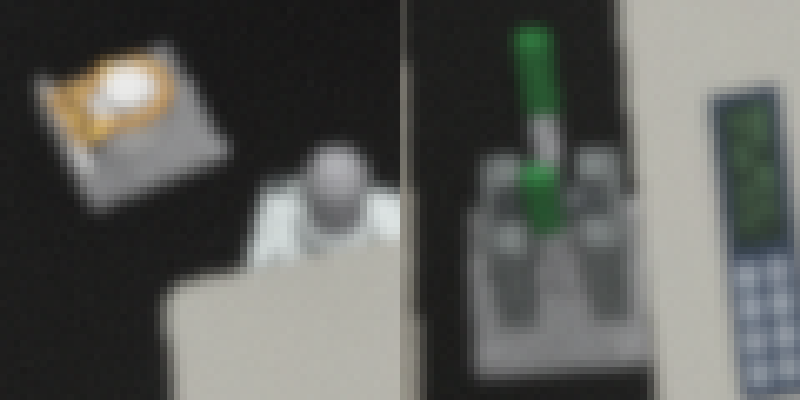

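Run:
```python
from h import *
for c in('top','side'):
    I=cv2.imread(f'pics/a_{c}.png'); D=np.load(f'pics/a_{c}.npy'); P=cloud(c,D)
    hsv=cv2.cvtColor(I,cv2.COLOR_BGR2HSV); h,s,v=[hsv[...,i].astype(int) for i in range(3)]
    X,Y,Z=[P[...,i] for i in range(3)]
    g=(h>45)&(h<75)&(s>120)&(v>60)
    n,L,st,ce=cv2.connectedComponentsWithStats(g.astype(np.uint8))
    for i in range(1,n):
        if st[i,4]>3:
            m=L==i; print(c,'green',ce[i].round(2),st[i],np.median(P[m],0).round(4),P[m].min(0).round(3),P[m].max(0).round(3))
    b=(h>12)&(h<32)&(s>110)&(v>100)
    n,L,st,ce=cv2.connectedComponentsWithStats(b.astype(np.uint8))
    for i in range(1,n):
        if st[i,4]>8:
            m=L==i; print(c,'brass',ce[i].round(2),st[i],np.median(P[m],0).round(4))
    np.set_printoptions(linewidth=250,suppress=True)
    if c=='top':
        print('nest Z mm');print((Z[209:236,175:202]*1000).round().astype(int))
        print('axle Z');print((Z[182:212,199:229]*1000).round().astype(int))
        print('stand Z');print((Z[218:244,272:300]*1000).round().astype(int))
```

```text
top green [211.54 159.94] [202 150  20  21 251] [0.7128 0.1569 0.0176] [ 0.389 -0.015 -0.008] [0.757 0.197 1.706]
top green [151.63 172.8 ] [148 169   8   8  51] [0.6538 0.3755 0.057 ] [ 0.389 -0.015 -0.006] [0.678 0.402 1.706]
top green [409.15 197.27] [404 196  11   3  26] [ 0.5764 -0.5823  0.0598] [ 0.572 -0.6    0.052] [ 0.581 -0.561  0.067]
top green [278.56 227.78] [278 226   2   5   9] [ 0.4502 -0.0922  0.1952] [ 0.444 -0.098  0.015] [ 0.465 -0.089  0.202]
top green [295.22 229.06] [293 227   5   5  18] [ 0.4486 -0.1477  0.1785] [ 0.444 -0.171 -0.001] [ 0.459 -0.142  0.199]
top brass [199.14  74.21] [197  71   5   7  14] [1.024  0.2057 0.0891]
top brass [498.42  85.78] [493  73  19  23 172] [ 1.025  -0.9613  0.0232]
top brass [194.8  131.17] [166 120  58  23 934] [0.8145 0.2137 0.0566]
top brass [187.61 223.31] [182 215  13  18  70] [0.4672 0.2411 0.036 ]
nest Z mm
[[  -2   -2   10    0   -2    5   -2   -3   -2   -4    0    2   11    1   -4    0    2   -7    0  -11    8    1    4    7    6    7    6]
 [  -3    7    0   -4    1   -2    7   -8   -2    0   -3    7   -1    4   -3 
[... 11677 characters left out ...]
   1   -3   -1]
 [   6    0  -12   -1   -4    0    5   -4   -1   -3   -4    6    2    6    0    4   -9   -1    4    0   -5    1    4    1    3    6   -3   -8]]
side green [275.7  114.81] [273 112   7   8  43] [0.6532 0.3708 0.0547] [ 0.643  0.357 -0.003] [0.675 0.436 0.062]
side green [300.48 164.6 ] [290 160  23  11 124] [0.7148 0.1818 0.0154] [ 0.679  0.157 -0.009] [0.755 0.212 0.022]
side green [224.96 224.26] [222 219   6  12  54] [ 0.4499 -0.0974  0.1771] [ 0.435 -0.101 -0.003] [0.457 0.013 0.2  ]
side green [225.56 243.74] [224 240   4   9  27] [ 0.4482 -0.1545  0.1823] [ 0.444 -0.156  0.151] [ 0.453 -0.149  0.198]
side brass [221.68 155.62] [219 149   7  12  34] [0.451  0.2397 0.0316]
```

```bash
cat > meas.py <<'E'
from h import *
np.set_printoptions(suppress=True,precision=4,linewidth=160)
def planepts(c,uv,z): return np.array([onz(c,u,v,z)[:2] for u,v in uv])
def contour(M,x0,x1,y0,y1,thr,s=8):
    A=cv2.resize(M[y0:y1,x0:x1].astype(np.float32),None,fx=s,fy=s,interpolation=cv2.INTER_CUBIC)
    cs,_=cv2.findContours((A>thr).astype(np.uint8),cv2.RETR_EXTERNAL,cv2.CHAIN_APPROX_NONE)
    k=max(cs,key=cv2.contourArea)[:,0].astype(float)
    return (k+0.5)/s-0.5+[x0,y0]
def rect(c,uv,z):
    P=planepts(c,uv,z); r=cv2.minAreaRect((P*1000).astype(np.float32)); return np.array(r[0])/1000,r[1],r[2]
def circ(P,r=None):
    from scipy.optimize import least_squares
    c0=np.append(P.mean(0),r or .02)
    f=(lambda q:np.hypot(*(P-q[:2]).T)-r) if r else (lambda q:np.hypot(*(P-q[:2]).T)-q[2])
    s=least_squares(f,c0,loss='soft_l1',f_scale=.0007); return s.x, np.sqrt(np.mean(f(s.x)**2))
E
python3 - <<'E'
from meas import *
I=cv2.imread('pics/a_top.png').astype(float); D=np.load('pics/a_top.npy'); P=cloud('top',D); Z=P[...,2].copy(); Z[Z>1]=0.03
G=I.mean(2)
# plates by brightness
for n,b,z in(('nest',(174,204,206,238),.010),('axle',(197,232,180,216),.010),('stand',(271,301,216,246),.012)):
    x0,x1,y0,y1=b
    uv=contour(G,*b,85); print(n,'img',rect('top',uv,z))
    uv=contour(cv2.GaussianBlur(Z.astype(np.float32),(3,3),0),*b,.005); print(n,'dep',rect('top',uv,z))
# ring
B=(I[...,2]-I[...,0]); uv=contour(B,176,202,208,236,45)
R=planepts('top',uv,.037); print('ring outl bbox',R.min(0),R.max(0))
uvs=contour(B,176,202,208,236,45)
c=np.array([.47,.242])
for it in range(6):
    d=R-c; ang=np.arctan2(d[:,1],d[:,0]); yaw=np.radians(17)
    m=(np.cos(ang-yaw)>-0.5)&(np.hypot(*d.T)<.026)
    q,rms=circ(R[m]); c=q[:2]
print('ring free r',q,rms); print('ring r20',circ(R[m],.020))
far=R[((R-c)@[np.cos(yaw),np.sin(yaw)])<-.026]; print('lug pts mean',far.mean(0),np.degrees(np.arctan2(*(c-far.mean(0))[::-1])))
# moments
w=np.clip(B[208:236,176:202]-25,0,None); vv,uu=np.mgrid[208:236,176:202]
xy=np.array([[onz('top',u,v,.037)[:2] for u in range(176,202)] for v in range(208,236)])
mu=(xy*w[...,None]).sum((0,1))/w.sum(); dd=(xy-mu).reshape(-1,2); C=(dd*w.reshape(-1,1)).T@dd/w.sum(); ev,V=np.linalg.eigh(C); print('moment',mu,np.sqrt(ev),np.degrees(np.arctan2(V[1,1],V[0,1])))
# post top: white bright inside
W=I.min(2); uv=contour(W,180,198,212,230,190); print('post',circ(planepts('top',uv,.0435)))
# axle
Zb=cv2.GaussianBlur(Z.astype(np.float32),(3,3),0)
for thr,z in((.021,.030),(.042,.050),(.066,.082)):
    uv=contour(Zb,199,229,183,211,thr); print('axle thr',thr,circ(planepts('top',uv,z)))
Q=P[(Z>.086)]; 
s=Z[182:212,199:229]; m=s>.086; vv,uu=np.nonzero(m); print('axle top',onz('top',uu.mean()+199,vv.mean()+182,.093),m.sum())
# handles
m=Z[222:236,274:300]>.185; vv,uu=np.nonzero(m); uu+=274; vv+=222
for nm,k in(('L',uu<287),('R',uu>=287)): print('handle',nm,k.sum(),onz('top',uu[k].mean(),vv[k].mean(),.2015))
print('base cam')
E
```

```text
nest img (array([0.4768, 0.2413]), (78.56501770019531, 77.580322265625), 19.38274383544922)
nest dep (array([0.478 , 0.2412]), (79.63395690917969, 82.18294525146484), 17.212690353393555)
axle img (array([0.5731, 0.1472]), (89.22543334960938, 90.9017562866211), 73.80181121826172)
axle dep (array([0.5713, 0.1466]), (91.67353057861328, 89.57518768310547), 74.34859466552734)Traceback (most recent call last):
  File "<stdin>", line 7, in <module>
  File "meas.py", line 10, in rect
    P=planepts(c,uv,z); r=cv2.minAreaRect((P*1000).astype(np.float32)); return np.array(r[0])/1000,r[1],r[2]
  File "meas.py", line 3, in planepts
    def planepts(c,uv,z): return np.array([onz(c,u,v,z)[:2] for u,v in uv])
                                           ~~~^^^^^^^^^
  File "h.py", line 10, in onz
    o,d=ray(name,u,v); return o+d*(z-o[2])/d[2]
        ~~~^^^^^^^^^^
  File "h.py", line 7, in ray
    k,d,R,t=K(name); p=cv2.undistortPoints(np.array([[[u,v]]],float),k,d)[0,0]
            ~^^^^^^
  File "h.py", line 4, in K
    c=bot.get_calibration(name); f=192/np.tan(np.radians(c['vfov'])/2)
ValueError: time passes only in moves, steps and waits
```

```bash
python3 - <<'E'
s=open('h.py').read()
s=s.replace("def K(name):\n    c=bot.get_calibration(name);","import functools\n@functools.lru_cache(None)\ndef K(name):\n    c=bot.get_calibration(name);")
open('h.py','w').write(s)
E
cat > m1.py <<'E'
from meas import *
import sys
pre=sys.argv[1]
I=cv2.imread(f'pics/{pre}_top.png').astype(float); D=np.load(f'pics/{pre}_top.npy'); P=cloud('top',D); Z=P[...,2].copy(); Z[Z>1]=0.03
G=I.mean(2)
for n,b,z in(('nest',(174,204,206,238),.010),('axle',(197,232,180,216),.010)):
    uv=contour(G,*b,85); print(n,'img',rect('top',uv,z))
uv=contour(Z.astype(np.float32),271,301,220,246,.06); print('stand dep',rect('top',uv,.103))
B=(I[...,2]-I[...,0]); uv=contour(B,176,202,208,236,45)
R=planepts('top',uv,.037); print('ring outl bbox',R.min(0),R.max(0))
c=np.array([.47,.242]); yaw=np.radians(17)
for it in range(6):
    d=R-c; ang=np.arctan2(d[:,1],d[:,0])
    m=(np.cos(ang-yaw)>-0.5)&(np.hypot(*d.T)<.026)
    q,rms=circ(R[m]); c=q[:2]
print('ring free r',q,rms); print('ring r20',circ(R[m],.020))
far=R[((R-c)@[np.cos(yaw),np.sin(yaw)])<-.026]; print('lug pts mean',far.mean(0),np.degrees(np.arctan2(*(c-far.mean(0))[::-1])))
w=np.clip(B[208:236,176:202]-25,0,None)
xy=np.array([[onz('top',u,v,.037)[:2] for u in range(176,202)] for v in range(208,236)])
mu=(xy*w[...,None]).sum((0,1))/w.sum(); dd=(xy-mu).reshape(-1,2); C=(dd*w.reshape(-1,1)).T@dd/w.sum(); ev,V=np.linalg.eigh(C); print('moment',mu,np.sqrt(ev),np.degrees(np.arctan2(V[1,1],V[0,1])))
W=I.min(2); uv=contour(W,180,198,212,230,190); print('post',circ(planepts('top',uv,.0435)))
Zb=cv2.GaussianBlur(Z.astype(np.float32),(3,3),0)
for thr,z in((.021,.030),(.042,.050),(.066,.082)):
    uv=contour(Zb,199,229,183,211,thr); print('axle thr',thr,circ(planepts('top',uv,z)))
s=Z[182:212,199:229]; m=s>.086; vv,uu=np.nonzero(m); print('axle top',onz('top',uu.mean()+199,vv.mean()+182,.093),m.sum())
m=Z[222:236,274:300]>.185; vv,uu=np.nonzero(m); uu+=274; vv+=222
for nm,k in(('L',uu<287),('R',uu>=287)): print('handle',nm,k.sum(),onz('top',uu[k].mean(),vv[k].mean(),.2015))
E
python3 m1.py a
```

```text
nest img (array([0.4768, 0.2413]), (78.56501770019531, 77.580322265625), 19.38274383544922)
axle img (array([0.5731, 0.1472]), (89.22543334960938, 90.9017562866211), 73.80181121826172)
stand dep (array([ 0.4489, -0.1256]), (56.90365982055664, 69.08802795410156), 0.5129595994949341)
ring outl bbox [0.435  0.2117] [0.5018 0.2627]
ring free r [0.4791 0.2422 0.0212] 0.0009104968948852075
ring r20 (array([0.4803, 0.2428, 0.02  ]), np.float64(0.001297015528036828))
lug pts mean [0.4449 0.2302] 19.355474887049567
moment [0.4684 0.2386] [0.0129 0.0182] -156.51384303938048
post (array([0.475 , 0.2398, 0.0148]), np.float64(0.002458606539946944))
axle thr 0.021 (array([0.5708, 0.1478, 0.0319]), np.float64(0.0008358722120190353))
axle thr 0.042 (array([0.5725, 0.1484, 0.0201]), np.float64(0.0009268389950122598))
axle thr 0.066 (array([0.5704, 0.1463, 0.0151]), np.float64(0.0004303102656630333))
axle top [0.5706 0.1465 0.093 ] 39
handle L 8 [ 0.4483 -0.0903  0.2015]
handle R 8 [ 0.449  -0.1472  0.2015]
```

```bash
cat > plan.py <<'E'
import sys, numpy as np
from scipy.spatial.transform import Rotation as R
from workcell import bot
np.set_printoptions(suppress=True,precision=4)
# usage: plan.py x y z [yaw of tool x axis, deg]
o=bot.get_obs(); r=R.from_quat(o['tool_rot']); M=r.as_matrix()
print('clk',o['clock'],'tcp',o['eef_pos'],'toolx',M[:,0],'yaw',np.degrees(np.arctan2(M[1,0],M[0,0])).round(2),'toolz',M[:,2],'w',o['grip_width'],'F',o['ft_force'],'j',o['joint_pos'])
a=[float(v) for v in sys.argv[1:]]
if len(a)>=3:
    y=np.radians(a[3]) if len(a)>3 else np.arctan2(M[1,0],M[0,0])
    T=np.array([[np.cos(y),np.sin(y),0],[np.sin(y),-np.cos(y),0],[0,0,-1]])
    rv=(r.inv()*R.from_matrix(T)).as_rotvec()
    print('turn units total',rv/np.pi,'deg',np.degrees(rv))
    d=np.array(a[:3])-o['eef_pos']
    print('shift units, in current tool axes',M.T@d/.025,' in final axes',T.T@d/.025)
E
python3 plan.py .4487 -.119 .231 90; python3 plan.py .4487 -.119 .231 -90
```

```text
clk 0.1 tcp [ 0.1796 -0.4661  0.2305] toolx [ 0.3596 -0.9331 -0.0018] yaw -68.93 toolz [-0.0006  0.0017 -1.    ] w 0.08531314388163819 F [-0.0791 -0.928   0.2671] j [-1.203   0.2414  0.0039  1.3352  0.      1.5708]
turn units total [-0.0008  0.0001 -0.8829] deg [  -0.1467    0.0254 -158.9267]
shift units, in current tool axes [ -9.0837 -15.0359  -0.003 ]  in final axes [13.8825 10.7642 -0.0201]
clk 0.1 tcp [ 0.1796 -0.4661  0.2305] toolx [ 0.3596 -0.9331 -0.0018] yaw -68.93 toolz [-0.0006  0.0017 -1.    ] w 0.08531314388163819 F [-0.0791 -0.928   0.2671] j [-1.203   0.2414  0.0039  1.3352  0.      1.5708]
turn units total [0.0001 0.0006 0.1171] deg [ 0.0181  0.1046 21.0732]
shift units, in current tool axes [ -9.0837 -15.0359  -0.003 ]  in final axes [-13.8825 -10.7642  -0.0201]
```

```bash
python3 -m inch '[[0,0,0,0,0,0.039,-1],[0,0,0,0,0,0.039,-1],[0,0,0,0,0,0.039,-1],[-0.9,-0.7,0,0,0,0,-1],[-0.9,-0.7,0,0,0,0,-1],[-0.9,-0.7,0,0,0,0,-1],[-0.9,-0.7,0,0,0,0,-1],[-0.9,-0.7,0,0,0,0,-1]]'; python3 -m inch '[[-0.9,-0.7,0,0,0,0,-1],[-0.9,-0.7,0,0,0,0,-1],[-0.9,-0.7,0,0,0,0,-1],[-0.9,-0.7,0,0,0,0,-1],[-0.9,-0.7,0,0,0,0,-1],[-0.9,-0.7,0,0,0,0,-1],[-0.9,-0.7,0,0,0,0,-1],[-0.9,-0.7,0,0,0,0,-1]]'; python3 plan.py .4487 -.119 .231 -90
```

```text
clock: 0.9
eef_pos: [0.2676, -0.3528, 0.2309]
tool_rot: [-0.707, 0.707, 0.0, 0.0]
ft_force: [0.7, -0.6, 0.0]
grip_width: 0.0851
clock: 1.7
eef_pos: [0.4075, -0.1728, 0.2309]
tool_rot: [0.707, -0.707, -0.0, 0.0]
ft_force: [-0.4, -0.2, -0.4]
grip_width: 0.0855
clk 1.7 tcp [ 0.4075 -0.1728  0.2309] toolx [ 0.0003 -1.     -0.0003] yaw -89.98 toolz [-0.0008  0.0003 -1.    ] w 0.08554364610767877 F [-0.3977 -0.1593 -0.4123] j [-0.4011  0.128  -0.1352  1.3084 -0.0001  2.7402]
turn units total [0.0003 0.0001 0.0001] deg [0.0454 0.0157 0.0183]
shift units, in current tool axes [-2.1532 -1.6486 -0.0031]  in final axes [-2.1537 -1.6479 -0.0024]
```

```bash
A='[0,0,0,0,0,-0.0475,-1]'; python3 -m inch '[[0,0,0,0,0,-0.0475,-1],[0,0,0,0,0,-0.0475,-1],[0,0,0,0,0,-0.0475,-1],[0,0,0,0,0,-0.0475,-1],[0,0,0,0,0,-0.0475,-1],[0,0,0,0,0,-0.0475,-1],[0,0,0,0,0,-0.0475,-1],[0,0,0,0,0,-0.0475,-1]]'; python3 -m inch '[[0,0,0,0,0,-0.0475,-1],[0,0,0,0,0,-0.0475,-1],[0,0,0,0,0,-0.0475,-1],[0,0,0,0,0,-0.0475,-1],[0,0,0,0,0,-0.0475,-1],[0,0,0,0,0,-0.0475,-1],[0,0,0,0,0,-0.0475,-1],[0,0,0,0,0,-0.0475,-1]]'; python3 -m inch '[[0,0,0,0,0,-0.0475,-1],[0,0,0,0,0,-0.0475,-1],[0,0,0,0,0,-0.0475,-1],[0,0,0,0,0,-0.0475,-1],[0,0,0,0,0,-0.0475,-1],[0.72,0.55,0,0,0,-0.0025,-1],[0.72,0.55,0,0,0,0,-1],[0.72,0.55,0,0,0,0,-1]]'
python3 - <<'E'
from h import *
snap('b')
for c in('side','top'):
    I=cv2.imread(f'pics/b_{c}.png')
    x0,y0=(195,195) if c=='side' else (255,195)
    cv2.imwrite(f'pics/bz_{c}.png',cv2.resize(I[y0:y0+70,x0:x0+70],(490,490),interpolation=cv2.INTER_NEAREST))
E
python3 plan.py .4487 -.119 .150 90
```

```text
clock: 2.5
eef_pos: [0.4069, -0.1739, 0.2308]
tool_rot: [0.983, -0.184, -0.001, -0.0]
ft_force: [1.0, 0.7, 0.2]
grip_width: 0.0849
clock: 3.3
eef_pos: [0.4069, -0.1739, 0.2308]
tool_rot: [0.916, 0.4, -0.0, -0.0]
ft_force: [0.0, 0.3, -0.6]
grip_width: 0.0852
clock: 4.1
eef_pos: [0.4486, -0.1196, 0.2309]
tool_rot: [0.707, 0.707, -0.0, -0.0]
ft_force: [-0.6, -1.0, 0.4]
grip_width: 0.0856
clk 4.2 tcp [ 0.4495 -0.1185  0.2308] toolx [-0.0033  1.      0.0008] yaw 90.19 toolz [-0.0004  0.0008 -1.    ] w 0.08544851924912021 F [ 0.3312 -1.0069 -0.4246] j [-0.2582  0.1719 -0.0833  1.3162  0.0006 -0.2616]
turn units total [-0.0001 -0.0002  0.0011] deg [-0.0237 -0.0433  0.1905]
shift units, in current tool axes [-0.0209 -0.0313  3.2304]  in final axes [-0.0185 -0.0326  3.2304]
```

View pics/b_side.png

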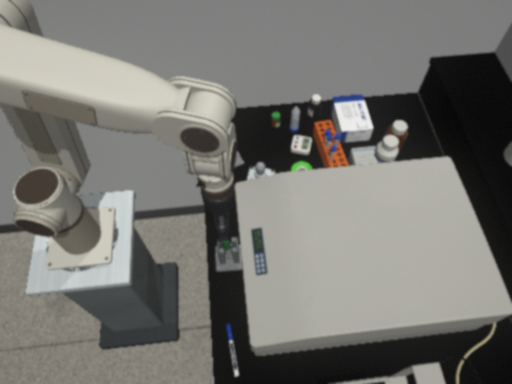

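View pics/bz_side.png

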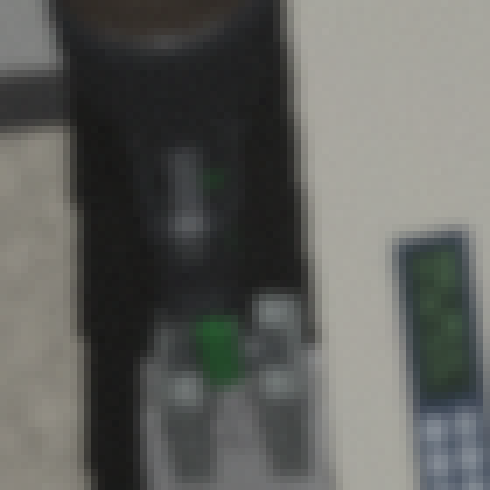

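Run:
```python
from h import *
print(proj('side',[[.4495,-.1185-.05,.231],[.4495,-.1185-.05,.246],[.4487,-.147,.2015],[.4487,-.154,.137],[.4487,-.0903,.2015]]))
J=cv2.imread('pics/b_side.png'); 
print(J[212:232,214:234].mean(2).astype(int))
I=cv2.imread('pics/a_side.png').astype(int); g=I[...,1]-I[...,2]; print(g[216:252,219:232])
```

```text
[[224.98950243 240.94957737]
 [224.53747116 238.45448848]
 [224.93410306 238.02179085]
 [226.8907188  250.29954665]
 [223.4112681  218.45437724]]
[[33 31 33 33 33 31 32 32 35 32 34 36 37 35 37 35 32 30 28 31]
 [32 34 32 32 34 34 33 34 33 35 33 33 35 38 38 35 31 28 29 30]
 [35 34 32 31 34 35 36 36 35 35 33 34 36 37 38 32 30 28 27 30]
 [36 33 32 34 35 36 40 41 41 38 35 33 37 36 37 33 28 29 27 27]
 [33 34 34 35 40 45 50 55 51 44 38 34 34 35 36 32 28 28 30 29]
 [31 35 34 37 44 52 63 62 59 50 40 34 34 36 37 33 29 29 30 29]
 [33 35 34 36 43 55 64 66 61 51 40 36 36 36 36 35 29 29 28 31]
 [34 35 35 34 41 53 66 68 65 54 44 38 39 39 37 34 30 29 30 30]
 [32 36 35 31 38 52 64 68 66 56 46 41 40 37 36 35 30 28 29 29]
 [32 35 34 31 37 50 64 69 67 57 46 40 39 38 38 34 31 28 29 31]
 [30 34 35 34 38 50 64 68 68 59 45 39 39 39 38 36 29 29 29 28]
 [30 34 38 36 40 52 64 70 69 61 48 38 39 38 39 35 30 28 29 30]
 [30 31 36 36 41 50 64 70 72 65 50 42 38 40 39 34 30 29 28 29]
 [29 33 35 39 44 56 71 79 78 72 56 47 42 39 37 31 29 30 28 30]
 [25 32 37 42 48 63 80 90 90 82 62 49 44 41 36 31 30 29 28 27]
 [27 31 3
[... 1119 characters left out ...]
 1  1  1  1 -1 -1  1  0  0]
 [ 0  0  2  1 -1  0  0  2  1  0  0 -1 -1]
 [ 0  2  2  1  2  1  2  1  1  0 -1  2  2]
 [ 4  4  3  4  8 11 12  6  5  3  1  2  3]
 [ 4  6  6 10 23 36 36 30 21 11  4  2  4]
 [ 5  6  9 17 39 60 62 56 43 25  9  2  4]
 [ 5  5 10 21 46 66 71 66 53 31 11  3  4]
 [ 5  5  7 17 39 58 61 58 48 29 11  4  3]
 [ 4  4  6 14 29 43 48 47 41 26 10  4  4]
 [ 2  4  6 11 23 37 43 43 39 27 14  6  3]
 [ 3  3  4  8 19 33 40 41 39 30 16  6  4]
 [ 2  3  5  6 16 30 41 43 41 31 19  9  4]
 [ 4  4  4  4 12 26 38 42 40 34 21  8  5]
 [ 3  3  5  6  9 20 33 38 38 32 21  7  3]
 [ 4  6  5  6  7 14 25 29 27 23 14  5  3]
 [ 5  6  6  6  7  9 13 14 14 11  7  3  2]
 [ 5  6  6  5  5  4  5  5  5  4  2  1  2]]
```

```bash
python3 -m inch '[[0,0,0.5,0,0,0,-1],[0,0,0.5,0,0,0,-1],[0,0,0.5,0,0,0,-1],[0,0,0.5,0,0,0,-1],[0,0,0.5,0,0,0,-1],[0,0,0.5,0,0,0,-1],[0,0,0.23,0,0,0,-1],[0,0,0,0,0,0,-1]]'
python3 - <<'E'
from h import *
snap('c')
I=cv2.imread('pics/c_side.png'); J=cv2.imread('pics/c_top.png')
cv2.imwrite('pics/cz.png',np.hstack([cv2.resize(I[200:260,195:255],(400,400),interpolation=cv2.INTER_NEAREST),cv2.resize(J[205:255,260:310],(400,400),interpolation=cv2.INTER_NEAREST)]))
E
```

```text
clock: 5.0
eef_pos: [0.4475, -0.1203, 0.1496]
tool_rot: [0.707, 0.707, -0.001, -0.001]
ft_force: [-0.1, -0.5, 0.6]
grip_width: 0.0852
```

View pics/cz.png

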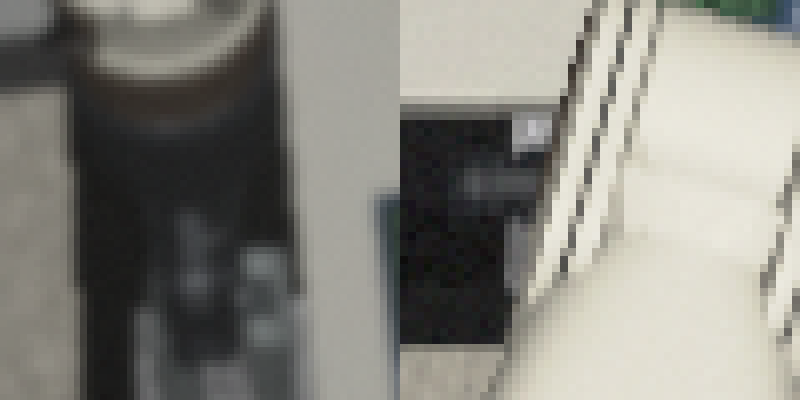

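```bash
python3 plan.py; python3 -m inch '[[0,0,0,0,0,0,-0.7],[0,0,0,0,0,0,-0.5],[0,0,0,0,0,0,-0.4],[0,0,0,0,0,0,-0.4],[0,0,0,0,0,0,-0.4],[0,0,0,0,0,0,-0.4],[0,0,0,0,0,0,-0.4],[0,0,0,0,0,0,-0.4]]'; python3 plan.py
```

```text
clk 5.1 tcp [ 0.4486 -0.1204  0.1508] toolx [ 0.0001  1.     -0.0001] yaw 90.0 toolz [ 0.0001 -0.0001 -1.    ] w 0.08555140162005381 F [-0.377   1.0916 -0.0773] j [-0.2621  0.2244 -0.2335  1.1127 -0.0001 -0.262 ]
clock: 5.9
eef_pos: [0.4497, -0.1204, 0.1526]
tool_rot: [0.707, 0.707, 0.001, 0.002]
ft_force: [-0.9, 1.0, 7.6]
grip_width: 0.0601
clk 5.9 tcp [ 0.4497 -0.1204  0.1526] toolx [-0.0003  1.     -0.0009] yaw 90.02 toolz [ 0.0034 -0.0009 -1.    ] w 0.0601224264688198 F [-0.9491  0.9858  7.6153] j [-0.2615  0.2223 -0.2315  1.1134 -0.     -0.2619]
```

```bash
python3 -m inch '[[0,0,-0.2,0,0,0,-0.4],[0,0,-0.4,0,0,0,-0.4],[0,0,-0.5,0,0,0,-0.4],[0,0,-0.6,0,0,0,-0.4],[0,0,-0.6,0,0,0,-0.4],[0,0,-0.6,0,0,0,-0.4],[0,0,-0.6,0,0,0,-0.4],[0,0,-0.6,0,0,0,-0.4]]'; python3 -m inch '[[0,0,-0.6,0,0,0,-0.4],[0,0,-0.6,0,0,0,-0.4],[0,0,-0.3,0,0,0,-0.4],[0,0,0,0,0,0,-0.4],[0,0,0,0,0,0,-0.4],[0,0,0,0,0,0,-0.4],[0,0,0,0,0,0,-0.4],[0,0,0,0,0,0,-0.4]]';python3 plan.py
python3 - <<'E'
from h import *
snap('d')
I=cv2.imread('pics/d_side.png'); J=cv2.imread('pics/d_top.png')
cv2.imwrite('pics/dz.png',np.hstack([cv2.resize(I[180:260,190:270],(560,560),interpolation=cv2.INTER_NEAREST)]))
E
```

```text
clock: 6.7
eef_pos: [0.4485, -0.1201, 0.2542]
tool_rot: [0.707, 0.707, 0.0, 0.0]
ft_force: [0.6, 0.5, -1.8]
grip_width: 0.0598
clock: 7.5
eef_pos: [0.4483, -0.1201, 0.29]
tool_rot: [0.707, 0.707, -0.0, -0.001]
ft_force: [0.3, 0.4, -1.4]
grip_width: 0.0602
clk 7.5 tcp [ 0.4483 -0.1201  0.29  ] toolx [-0.0002  1.      0.0003] yaw 90.01 toolz [-0.0011  0.0003 -1.    ] w 0.060240135657362325 F [ 0.291   0.3683 -1.3659] j [-0.2617  0.1517  0.0457  1.466   0.     -0.2618]
```

View pics/dz.png

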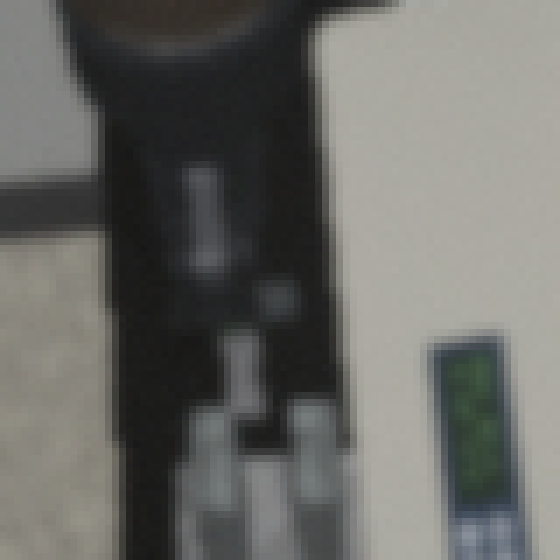

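```bash
python3 -m inch '[[0.4,0,0,0,0,0,-0.4],[0.8,0,0,0,0,0,-0.4],[0.9,0,0,0,0,0,-0.4],[0.9,0,0,0,0,0,-0.4],[0.9,0,0,0,0,0,-0.4],[0.9,0,0,0,0,0,-0.4],[0.9,0,0,0,0,0,-0.4],[0.9,0,0,0,0,0,-0.4]]'; python3 -m inch '[[0.9,0,0,0,0,0,-0.4],[0.9,0,0,0,0,0,-0.4],[0.9,0,0,0,0,0,-0.4],[0.9,0,0,0,0,0,-0.4],[0.9,0,0,0,0,0,-0.4],[0.9,0,0,0,0,0,-0.4],[0.9,0,0,0,0,0,-0.4],[0.8,0,0,0,0,0,-0.4]]'; python3 -m inch '[[0.4,0,0,0,0,0,-0.4],[0,0,0,0,0,-0.035,-0.4],[0,0,0,0,0,-0.035,-0.4],[0,0,0,0,0,-0.0356,-0.4],[0,0,0,0,0,0,-0.4],[0,0,0,0,0,0,-0.4],[0,0,0,0,0,0,-0.4],[0,0,0,0,0,0,-0.4]]';python3 plan.py .4525 .2329 .195 109
```

```text
clock: 8.4
eef_pos: [0.4482, 0.0465, 0.2906]
tool_rot: [0.707, 0.707, 0.0, -0.0]
ft_force: [0.2, 0.4, -1.6]
grip_width: 0.0598
clock: 9.2
eef_pos: [0.4479, 0.2241, 0.2905]
tool_rot: [0.707, 0.707, 0.0, -0.0]
ft_force: [0.9, -0.7, -0.5]
grip_width: 0.0599
clock: 10.0
eef_pos: [0.4485, 0.2323, 0.2906]
tool_rot: [0.581, 0.814, 0.0, 0.0]
ft_force: [0.7, -0.8, -1.6]
grip_width: 0.06
clk 10.0 tcp [0.4485 0.2323 0.2906] toolx [-0.3249  0.9457  0.    ] yaw 108.96 toolz [ 0.  0. -1.] w 0.06001877630130488 F [ 0.7003 -0.7541 -1.5503] j [0.478  0.234  0.1495 1.4863 0.     0.147 ]
turn units total [ 0.     -0.     -0.0002] deg [ 0.0007 -0.0003 -0.039 ]
shift units, in current tool axes [-0.0307  0.1596  3.8234]  in final axes [-0.0308  0.1597  3.8234]
```

```bash
python3 -m inch '[[0,0.08,0.5,0,0,0,-0.4],[0,0.08,0.6,0,0,0,-0.4],[0,0,0.6,0,0,0,-0.4],[0,0,0.6,0,0,0,-0.4],[0,0,0.6,0,0,0,-0.4],[0,0,0.5,0,0,0,-0.4],[0,0,0.42,0,0,0,-0.4],[0,0,0,0,0,0,-0.4]]';python3 plan.py .4525 .2329 .195 109;  python3 - <<'E'
from h import *
snap('e')
I=cv2.imread('pics/e_side.png'); J=cv2.imread('pics/e_top.png')
cv2.imwrite('pics/ez.png',np.hstack([cv2.resize(I[110:190,190:270],(560,560),interpolation=cv2.INTER_CUBIC)]))
cv2.imwrite('pics/ez2.png',np.hstack([cv2.resize(J[180:260,160:240],(560,560),interpolation=cv2.INTER_CUBIC)]))
E
```

```text
clock: 10.8
eef_pos: [0.4514, 0.2332, 0.1935]
tool_rot: [0.581, 0.814, -0.001, -0.001]
ft_force: [-0.9, -0.5, -1.5]
grip_width: 0.06
clk 10.8 tcp [0.4514 0.2332 0.1935] toolx [-0.3255  0.9455 -0.0005] yaw 109.0 toolz [-0.0028 -0.0015 -1.    ] w 0.06000324495168724 F [-0.9167 -0.4612 -1.4847] j [ 0.4768  0.2785 -0.0443  1.2512 -0.      0.1453]
turn units total [-0.001   0.0001 -0.    ] deg [-0.1795  0.0263 -0.0034]
shift units, in current tool axes [-0.0253  0.0391 -0.0591]  in final axes [-0.0253  0.0393 -0.059 ]
```

View pics/ez.png

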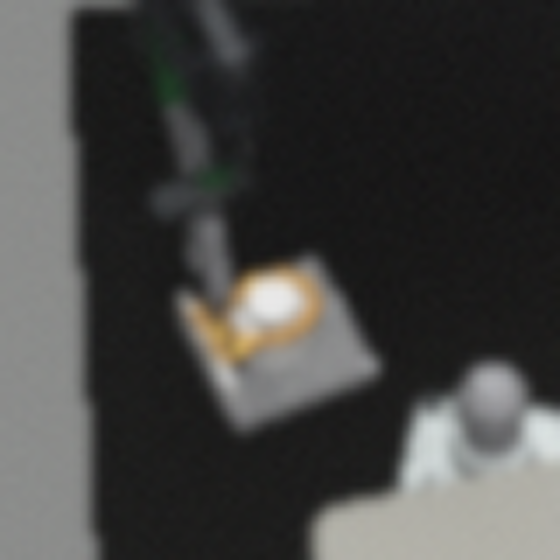

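View pics/ez2.png

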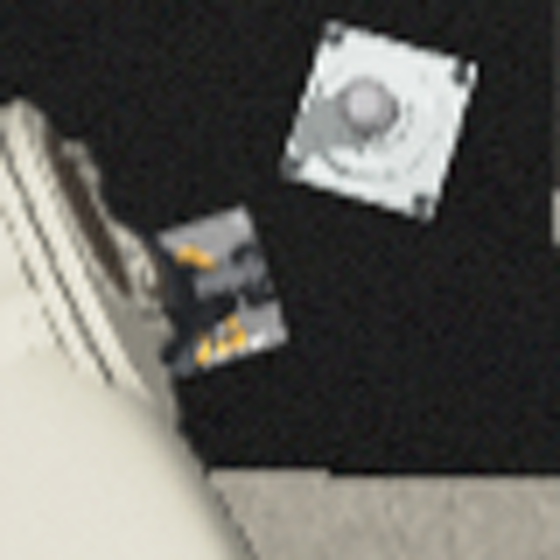

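Run:
```python
from h import *
c=np.array([.479,.242]); y=np.radians(19); ex=np.array([np.cos(y),np.sin(y)]); ey=np.array([-np.sin(y),np.cos(y)])
def sh(lbl,xy,z):
    p=proj('side',[[*xy,z]])[0]; q=proj('top',[[*xy,z]])[0]; print(lbl,p.round(2),'crop',((p-[190,110])*7+3).round(0),'top',q.round(2), 'crop',((q-[160,180])*7+3).round(0))
l=c-.028*ex
sh('centre',c,.037); sh('post',c,.0435); sh('lug near',l-.0095*ey,.037); sh('lug far',l+.0095*ey,.037)
sh('lugend near',c-.034*ex-.012*ey,.037); sh('lugend far',c-.034*ex+.012*ey,.037)
t=np.array([.4520,.2335]); tz=.1945
for d in(0.,.006):
    for s in(-1,1):
        sh(f'piv{d}{s}',t,tz-.0513+.0-d); sh(f'pin shoulder {s}',t+s*.0105*ey,tz-.119-d); sh(f'pin end{s}',t+s*.0085*ey,tz-.133-d)
for s in(-1,1):sh('crossbar end',t+s*.023*ex,tz-.0513-.003)
sh('axletop',np.array([.5706,.147]),.093)
sh('platecorner',c+.038*1.414*np.array([np.cos(y-np.pi/4),np.sin(y-np.pi/4)]),.01)
for k in range(4): sh('platecorner',np.array([.4768,.2413])+.038*1.414*np.array([np.cos(y+np.pi/4+k*np.pi/2),np.sin(y+np.pi/4+k*np.pi/2)]),.01)
I=cv2.imread('pics/e_side.png')
print(I[130:165,210:240].mean(2).astype(int))
```

```text
centre [229.34 152.37] crop [278. 300.] top [186.87 220.7 ] crop [191. 288.]
post [229.21 151.23] crop [277. 292.] top [186.61 220.6 ] crop [189. 287.]
lug near [222.79 157.38] crop [233. 335.] top [191.56 227.07] crop [224. 332.]
lug far [220.59 153.22] crop [217. 306.] top [186.68 228.67] crop [190. 344.]
lugend near [221.43 158.57] crop [223. 343.] top [192.69 228.4 ] crop [232. 342.]
lugend far [218.66 153.3 ] crop [204. 306.] top [186.51 230.42] crop [189. 356.]
piv0.0-1 [218.78 135.43] crop [204. 181.] top [184.44 226.79] crop [174. 331.]
pin shoulder -1 [221.81 150.65] crop [226. 288.] top [190.14 226.68] crop [214. 330.]
pin end-1 [221.92 152.72] crop [226. 302.] top [190.18 227.02] crop [214. 332.]
piv0.01 [218.78 135.43] crop [204. 181.] top [184.44 226.79] crop [174. 331.]
pin shoulder 1 [219.34 145.98] crop [208. 255.] top [184.62 228.49] crop [175. 342.]
pin end1 [219.93 148.96] crop [213. 276.] top [185.74 228.47] crop [183. 342.]
piv0.006-1 [218.95 136.61] crop [206. 189.] top [184.71 226.86] crop [176. 331.]
pin shoulder -1 [221.96 151.73] crop [227. 295.] top [190.38
[... 495 characters left out ...]
55] crop [161. 287.]
axletop [259.4  163.52] crop [489. 378.] top [211.55 194.84] crop [364. 107.]
platecorner [244.51 161.31] crop [385. 362.] top [194.55 208.43] crop [245. 202.]
platecorner [234.91 145.35] crop [317. 250.] top [175.56 215.27] crop [112. 250.]
platecorner [214.75 152.99] crop [176. 304.] top [181.51 234.42] crop [154. 384.]
platecorner [223.34 169.56] crop [236. 420.] top [200.75 228.12] crop [288. 340.]
platecorner [243.89 161.54] crop [380. 364.] top [194.72 209.01] crop [246. 206.]
[[ 24  23  21 ...  23  24  22]
 [ 23  24  25 ...  22  24  24]
 [ 25  24  24 ...  24  24  25]
 ...
 [ 27  29  25 ... 140 139 138]
 [ 28  26  28 ... 138 135 131]
 [ 28  27  27 ... 130 121 113]]
```

```bash
python3 -m inch '[[0,0,0.2,0,0,0,-0.4],[0,0,0.2,0,0,0,-0.4],[0,0,0.15,0,0,0,-0.4],[0,0,0.05,0,0,0,-0.4],[0,0,0,0,0,0,-0.4],[0,0,0,0,0,0,-0.4],[0,0,0,0,0,0,-0.4],[0,0,0,0,0,0,-0.4]]';python3 plan.py .4525 .2329 .175 109;  python3 - <<'E'
from h import *
snap('f')
I=cv2.imread('pics/f_side.png'); J=cv2.imread('pics/f_top.png')
cv2.imwrite('pics/fz.png',np.hstack([cv2.resize(I[130:170,200:240],(560,560),interpolation=cv2.INTER_CUBIC)]))
E
```

```text
clock: 11.7
eef_pos: [0.4524, 0.2338, 0.1803]
tool_rot: [0.581, 0.814, 0.0, 0.0]
ft_force: [-0.1, 0.7, -0.2]
grip_width: 0.0596
clk 11.7 tcp [0.4524 0.2338 0.1803] toolx [-0.3259  0.9454  0.0001] yaw 109.02 toolz [ 0.0004  0.0002 -1.    ] w 0.0596031820862009 F [-0.12    0.6935 -0.2491] j [ 0.4769  0.2864 -0.0691  1.2148  0.      0.1449]
turn units total [ 0.0001 -0.      0.0001] deg [ 0.026  -0.0056  0.0196]
shift units, in current tool axes [-0.034  -0.0093  0.2104]  in final axes [-0.034  -0.0092  0.2104]
```

View pics/fz.png

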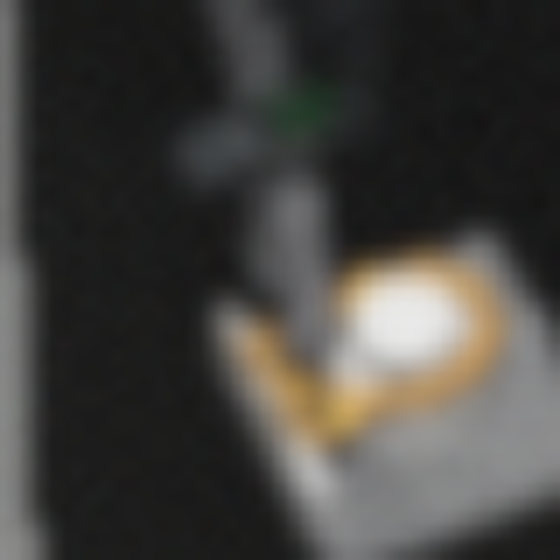

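Run:
```python
from h import *
c=np.array([.479,.242]); y=np.radians(19); ex=np.array([np.cos(y),np.sin(y)]); ey=np.array([-np.sin(y),np.cos(y)])
out=[]
S=8 # px/mm
g=np.mgrid[-45:30:1/S*1.0,-30:30:1/S*1.0]  # rows: ring x, cols: ring y
for n,cam in(('a','side'),('a','top')):
    I=cv2.imread(f'pics/{n}_{cam}.png')
    xx,yy=g[0]/1000,g[1]/1000
    W=np.stack([c[0]+xx*ex[0]+yy*ey[0],c[1]+xx*ex[1]+yy*ey[1],np.full(xx.shape,.037)],-1).reshape(-1,3)
    p=proj(cam,W).reshape(xx.shape+(2,)).astype(np.float32)
    m=cv2.remap(I,p[...,0],p[...,1],cv2.INTER_CUBIC)
    for k in range(-40,30,10): cv2.line(m,(0,(k+45)*S),(m.shape[1],(k+45)*S),(255,0,0) if k else (0,0,255),1)
    for k in(-20,-10,0,10,20): cv2.line(m,((k+30)*S,0),((k+30)*S,m.shape[0]),(255,0,0) if k else (0,0,255),1)
    out.append(cv2.resize(m,(390,488)))
cv2.imwrite('pics/rect.png',np.hstack(out))
```

```text
(no output)
```

View pics/rect.png

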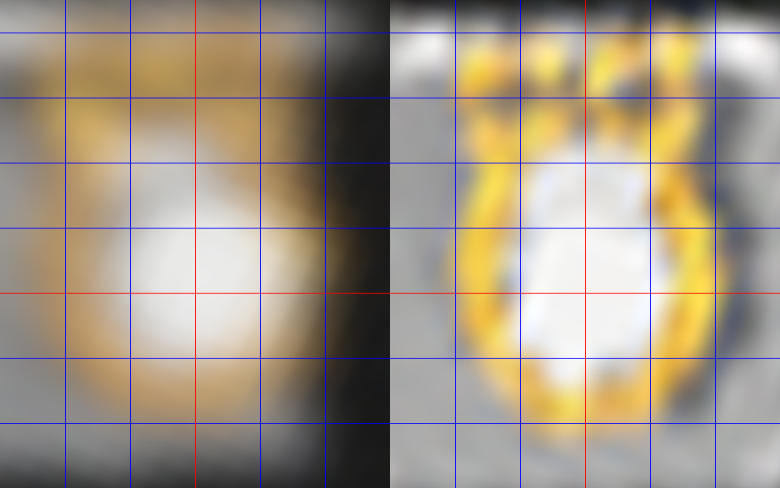

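Run:
```python
from meas import *
c=np.array([.479,.242]); y=np.radians(19); Rr=np.array([[np.cos(y),np.sin(y)],[-np.sin(y),np.cos(y)]])
J=cv2.imread('pics/a_side.png'); 
print(J[148:166,214:240].min(2))
print(J[148:166,214:240].mean(2).astype(int))
for thr in(180,195,210):
    uv=contour(J.min(2).astype(float),220,240,142,164,thr); q,r=circ(planepts('side',uv,.0435)); print('post side',thr,q,r,(Rr@(q[:2]-c)*1000))
I=cv2.imread('pics/a_top.png')
print(I[212:236,178:202,0])
```

```text
[[ 27  28  27  27  26  26  27  26  26  28  31  38  52  62  74  81  83  90 104 122 123 101  69  40  28  26]
 [ 28  28  30  27  26  28  26  28  30  33  45  72 101 125 139 143 136 125 117 120 122 114  88  54  33  26]
 [ 30  37  42  33  30  27  32  36  43  51  74 114 157 185 196 200 190 170 137 116 113 117 105  75  43  30]
 [ 38  58  69  58  43  40  48  58  67  78 103 152 197 220 227 227 222 206 171 131 112 113 117  97  69  41]
 [ 45  80 102  94  71  60  70  81  88  97 126 176 216 230 233 233 231 222 195 154 118 111 122 120  98  59]
 [ 47  85 119 121  96  78  83  90 100 117 146 187 220 230 232 232 229 220 195 157 116 108 126 132 118  77]
 [ 43  76 112 121 104  86  85  94 110 143 172 193 210 225 228 226 220 202 174 140 108 109 129 137 127  94]
 [ 39  65  95 108 100  87  83  90 115 155 187 193 193 198 202 201 190 169 143 116 101 112 131 139 133 110]
 [ 36  56  85 105 110  97  87  86 101 142 176 186 176 165 160 156 148 130 112 102 106 119 133 139 137 125]
 [ 31  46  75 105 120 114  96  84  88 112 147 161 153 134 121 116 112 104 106 111 120 128 137 138 140 131]
 [ 29  38  61  93 117 122 104 
[... 4662 characters left out ...]
2  40]
 [ 31  34 120 164 167 122 110 111  98  97 136 115 114 108 136 125 157 170 215 155 117  78  43  34]
 [ 35  31  60 163 169 120 112 113  98 101 131  96 171 166 149 119 143 100  82  44  32  31  29  31]
 [ 26  24  37 164 180 155 139 158  96 148  89 122 152 151  99  59  39  28  25  30  29  29  28  26]
 [ 35  34  35 131 202 229 230 200 105 137  76 107  63  41  31  24  31  30  32  29  31  27  30  28]
 [ 33  33  28  71 169 211 212 155  76  62  45  35  29  36  29  31  26  32  31  29  32  28  29  37]
 [ 29  29  31  41  82  87  54  46  33  27  28  33  31  29  32  36  23  30  33  31  33  28  33  31]
 [ 34  28  26  31  34  25  35  32  27  27  33  30  29  29  35  30  32  29  33  35  29  32  30  25]]
```

Run:
```python
from h import *
I=cv2.imread('pics/f_side.png'); np.set_printoptions(linewidth=220)
G=I.mean(2).astype(int); print('cols',list(range(210,232)))
for v in range(134,164): print(v,G[v,210:232])
print('brass R-B'); B=I[...,2].astype(int)-I[...,0]
for v in range(148,166): print(v,B[v,210:240])
c=np.array([.479,.242]); y=np.radians(19); ex=np.array([np.cos(y),np.sin(y)]); ey=np.array([-np.sin(y),np.cos(y)])
t=np.array([.4523,.2337]); tz=.1803
def sh(l,xy,z):print(l,proj('side',[[*xy,z]])[0].round(2))
for d in(0.,.005):
    sh('bar -x end',t-.023*ex,tz-.0513-d); sh('bar +x end',t+.023*ex,tz-.0513-d);sh('near jaw 20 above shoulder',t-.011*ey,tz-.099-d)
    for s in(-1,1):sh(f'sh {s}',t+s*.0105*ey,tz-.119-d); sh(f'end {s}',t+s*.0085*ey,tz-.133-d)
```

```text
cols [210, 211, 212, 213, 214, 215, 216, 217, 218, 219, 220, 221, 222, 223, 224, 225, 226, 227, 228, 229, 230, 231]
134 [22 23 25 21 26 38 55 71 77 72 55 36 27 28 30 34 32 28 24 23 24 23]
135 [23 24 24 24 25 33 51 71 75 70 55 40 33 29 33 33 30 28 23 24 25 23]
136 [25 23 23 24 24 32 50 64 69 65 54 44 37 36 38 38 33 26 26 25 22 25]
137 [24 24 26 26 29 35 49 57 57 55 51 46 41 39 40 39 35 28 24 25 25 26]
138 [24 26 28 34 41 49 57 59 56 51 49 47 44 44 42 38 34 28 25 25 23 25]
139 [27 27 35 46 54 62 68 69 61 55 53 53 48 41 38 34 31 28 25 24 21 25]
140 [27 30 41 55 63 67 71 71 64 59 57 55 47 39 32 30 27 25 25 25 24 23]
141 [28 30 42 54 64 65 63 62 58 57 60 56 45 35 26 26 24 24 26 24 25 25]
142 [28 28 37 47 55 55 52 48 53 58 68 68 56 36 28 25 24 25 25 23 25 23]
143 [26 26 31 36 43 40 39 46 57 73 87 88 74 47 28 26 25 24 25 25 23 24]
144 [ 28  27  27  30  31  30  30  44  60  82 101 106  90  57  29  25  26  23  25  24  23  27]
145 [ 26  26  26  26  26  27  31  44  63  86 105 108  92  58  30  25  25  26  24  25  25  27]
146 [ 28  25  26  27  24  26  31  46  67  85 101 106  90  58  33  24  26  25
[... 3053 characters left out ...]
 1  0 -1  1  1  0 -2 -1 -1 -1 -1 -1 -1 -2]
163 [ 1  1  1  0  1  0  0  0  0  1  2  3  3  3  1 -1 -1 -1 -1  0  0 -1 -2 -2 -1 -2 -2 -2 -1 -1]
164 [ 0  1  0  0  1  0  0  1  1  1  0  1  0  0 -1 -2 -2 -1 -1 -1 -1 -1 -2 -1 -2 -2 -2 -1 -2 -1]
165 [ 1  0  0  0  1  0 -2  0  1 -1 -1  0  0 -1 -1 -2 -2 -2 -2 -1 -1 -2 -1 -2 -1  0 -1 -1  0  0]
bar -x end [212.54 140.66]
bar +x end [225.93 135.68]
near jaw 20 above shoulder [221.82 149.65]
sh -1 [222.25 153.15]
end -1 [222.35 155.18]
sh 1 [219.79 148.5 ]
end 1 [220.37 151.44]
bar -x end [212.7  141.63]
bar +x end [226.04 136.66]
near jaw 20 above shoulder [221.94 150.56]
sh -1 [222.37 154.03]
end -1 [222.46 156.05]
sh 1 [219.91 149.4 ]
end 1 [220.5  152.32]
```

Run:
```python
from meas import *
c0=np.array([.479,.242]); y=np.radians(19); Rr=np.array([[np.cos(y),np.sin(y)],[-np.sin(y),np.cos(y)]])
for cam,b,z,thrs in(('side',(212,242,140,170),.037,(25,35,45)),('top',(176,202,208,236),.037,(30,45,60))):
    I=cv2.imread(f'pics/a_{cam}.png').astype(float); B=I[...,2]-I[...,0]
    for thr in thrs:
        P=planepts(cam,contour(B,*b,thr),z); q=(Rr@(P-c0).T).T*1000
        m=(q[:,0]>-8)
        if cam=='side': m&=q[:,1]>-100
        r,e=circ(q[m]/1000); 
        l=q[q[:,0]<-22]
        yl=[l[:,1].min(),l[:,1].max()]
        print(cam,thr,'centre in ring frame mm',r*1000,'rms',e*1000,'x range',q[:,0].min(),q[:,0].max(),'lug y range',yl,'body y',q[m][:,1].min(),q[m][:,1].max())
```

```text
side 25 centre in ring frame mm [-3.5756 -1.7089 24.7259] rms 0.5673915564274653 x range -43.986283714596794 21.0987782740065 lug y range [np.float64(-26.915256552740132), np.float64(18.490903680999324)] body y -27.094232783340285 23.53962820826786
side 35 centre in ring frame mm [-3.1779 -1.9281 23.3653] rms 0.7826080555755748 x range -42.86454184614835 20.33479657338015 lug y range [np.float64(-25.738445282581907), np.float64(17.098732598229745)] body y -25.97944801474917 22.323002116095598
side 45 centre in ring frame mm [-1.6415 -2.5156 20.5129] rms 4.256078981337752 x range -42.076448146102216 19.36072422500684 lug y range [np.float64(-24.912854775568807), np.float64(15.973705122945436)] body y -24.863846508568844 20.989743579226314
top 30 centre in ring frame mm [ 0.9794  0.2663 21.1798] rms 0.921151662591023 x range -42.05669039153598 23.18655084791625 lug y range [np.float64(-20.97845737914662), np.float64(18.548808707069938)] body y -21.685875241663364 22.404210127264882
top 45 centre in ring frame mm [ 0.7417  0.3137 20.7691] rms 0.8553667341809089 x range -41.33397319423218 22.45110759140446 lug y range [np.float64(-20.537555586635133), np.float64(17.970205805356773)] body y -21.244223747991946 21.962442855472318
top 60 centre in ring frame mm [ 0.5002  0.4066 20.4455] rms 0.8166413690517441 x range -40.892796393362325 21.86102681264951 lug y range [np.float64(-20.235272297631774), np.float64(17.529142406886326)] body y -20.80256810460953 21.549853315177273
```

Run:
```python
from h import *
J=cv2.imread('pics/f_top.png'); 
cv2.imwrite('pics/ftz.png',cv2.resize(J[205:240,172:212],None,fx=18,fy=16,interpolation=cv2.INTER_NEAREST))
D=np.load('pics/f_top.npy'); P=cloud('top',D); Z=(P[...,2]*1000).round().astype(int); np.set_printoptions(linewidth=250)
print('cols 184..207')
for v in range(208,236): print(v,Z[v,182:208])
G=J.mean(2).astype(int)
for v in range(208,236): print(v,G[v,182:208])
```

```text
cols 184..207
208 [ 2 -2 -2 -4  2 -1  4  2  4  0  9 -3  9  5  2  9  0  0  4  4  8 -2  7  2 -3 -2]
209 [  0  -2  -2 -11   1   1  -3  -6   1   0  -4   3   0   1   3   4  -6   8   1  -7  -6   0   6   4   2   2]
210 [ 6 -2 -2 -6 10 -2  4  2  0  0  1  3 13  2 -2 -3  0 -3  1 -3 -3  0  2  6 -1  0]
211 [ 7  3  1  4 10 -4 14 13  7  9 19 18  9  8 -8 -3  0 -3  9 -5 -1 -3 -2 -2 -2  2]
212 [ 3  2 -4 13 18 23  9  8  9 14 12  6  6  6 -3  1  1 -3 -1  9  1 -2 -2 -3  1 -2]
213 [  14   12   11   12    8   15    4   11   12 1706    6   17   11   17    8   -3    3    3    0   -2    3   -4   -3    1    1   -1]
214 [354 324   5  10  12   7  15   3  10  10  12  13 286 289 293  -5   3  -1   1  -1   4  -1  -9  -3  -3  -6]
215 [350 355 324   8  40  32  37  11   9  10   9   1 287 285 287 285   2   0   1  -2   1   3  -3   5   1  -3]
216 [386 350 340 315  43  41  35  34  12  12 277 277 293 286 291 287  -3  -5  -1  -7  -7  -6   6   6   4  -2]
217 [393 369 352 336 318 288 292  43  34  17   8 278 292 286 288 283   4   4   4  -2   4  -4   3   1  -2  -2]
218 [409 368 356 346 329 300 292 296 242 289 288 290 288 284 289
[... 4217 characters left out ...]
106  74  43  25  21  29  31  28  29  26]
230 [133  94  47  35  64  84 112 176 169 196 172 121 137  97  69  39  31  22  31  25  33  33  22  30  32  31]
231 [134 119  51  50  81  92 103 151 148 143  93  56  35  28  22  28  26  25  28  31  26  27  29  30  31  30]
232 [131 131  78  73  90  94  74 100  55  42  30  27  27  21  31  26  21  31  32  33  29  30  29  33  27  29]
233 [132 133  99  69  69  71  49  32  30  26  27  26  28  31  31  24  20  31  28  27  25  27  29  32  28  25]
234 [132 132 120  57  28  26  31  26  30  25  27  27  31  23  25  28  26  30  28  32  30  29  16  27  22  26]
235 [138 131 132  74  32  26  27  25  21  26  27  31  29  28  25  30  28  28  24  28  26  28  23  30  25  30]
```

View pics/ftz.png

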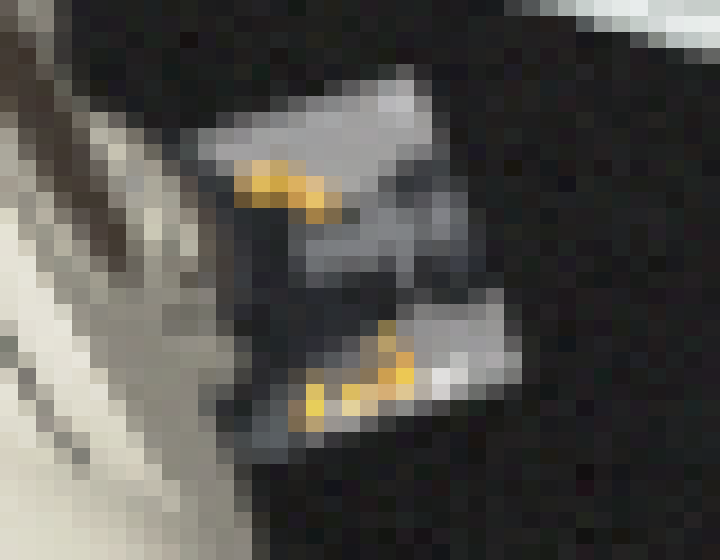

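```bash
python3 -m inch '[[-0.03,0.02,0,0,0,-0.004,-0.38],[-0.03,0,0,0,0,-0.004,-0.38],[0,0,0.1,0,0,0,-0.38],[0,0,0.1,0,0,0,-0.38],[0,0,0.1,0,0,0,-0.38],[0,0,0.05,0,0,0,-0.38],[0,0,0,0,0,0,-0.38],[0,0,0,0,0,0,-0.38]]';python3 -m inch '[[0,0,0.05,0,0,0,-0.38],[0,0,0.05,0,0,0,-0.38],[0,0,0.05,0,0,0,-0.38],[0,0,0,0,0,0,-0.38],[0,0,0,0,0,0,-0.38],[0,0,0,0,0,0,-0.38],[0,0,0,0,0,0,-0.38],[0,0,0,0,0,0,-0.38]]';  python3 - <<'E'
from h import *
snap('g')
I=cv2.imread('pics/g_side.png'); J=cv2.imread('pics/g_top.png')
cv2.imwrite('pics/gz.png',np.hstack([cv2.resize(I[130:170,200:240],(400,400),interpolation=cv2.INTER_CUBIC),cv2.resize(J[205:245,172:212],(400,400),interpolation=cv2.INTER_NEAREST)]))
o=bot.get_obs(); print(o['eef_pos'],o['ft_force'],o['grip_width'],o['ft_torque'])
E
```

```text
clock: 12.6
eef_pos: [0.4534, 0.2326, 0.1716]
tool_rot: [0.57, 0.821, 0.0, 0.0]
ft_force: [0.2, -0.8, 0.6]
grip_width: 0.059
clock: 13.4
eef_pos: [0.4533, 0.2324, 0.1675]
tool_rot: [0.57, 0.821, -0.0, -0.0]
ft_force: [-0.2, 0.0, -2.1]
grip_width: 0.0593
[0.45328223 0.23245645 0.16757663] [ 0.66535604 -0.38466712 -0.76096155] 0.059295494106680745 [-0.00312646  0.02443423 -0.02188688]
```

View pics/gz.png

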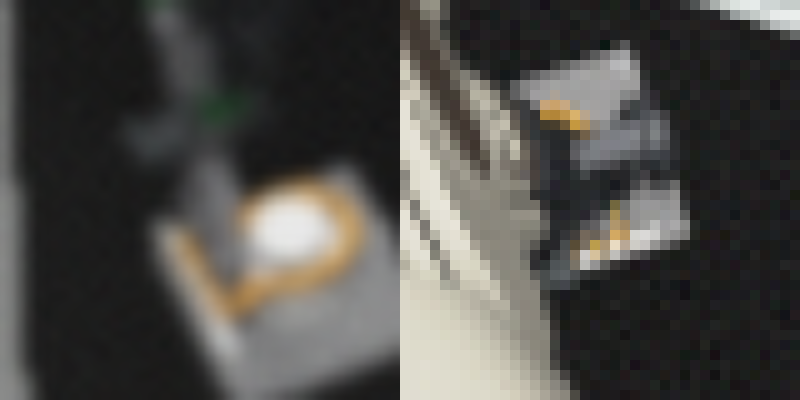

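```bash
python3 -m inch '[[0,0,0.05,0,0,0,-0.38],[0,0,0.05,0,0,0,-0.38],[0,0,0.05,0,0,0,-0.38],[0,0,0.05,0,0,0,-0.38],[0,0,0,0,0,0,-0.38],[0,0,0,0,0,0,-0.38],[0,0,0,0,0,0,-0.38],[0,0,0,0,0,0,-0.38]]';  python3 - <<'E'
from h import *
snap('k')
I=cv2.imread('pics/k_side.png'); J=cv2.imread('pics/k_top.png')
cv2.imwrite('pics/kz.png',np.hstack([cv2.resize(I[130:170,200:240],(400,400),interpolation=cv2.INTER_CUBIC),cv2.resize(J[205:245,172:212],(400,400),interpolation=cv2.INTER_NEAREST)]))
o=bot.get_obs(); print(o['eef_pos'],o['ft_force'],o['grip_width'],o['ft_torque'])
E
```

```text
clock: 14.3
eef_pos: [0.4533, 0.2325, 0.1626]
tool_rot: [0.57, 0.821, 0.0, 0.0]
ft_force: [-1.1, 0.8, -1.8]
grip_width: 0.0589
[0.45328952 0.23245926 0.16262207] [-0.59192836 -0.2126356  -1.05582434] 0.059160419950303696 [-0.01874764  0.04237867 -0.01534064]
```

View pics/kz.png

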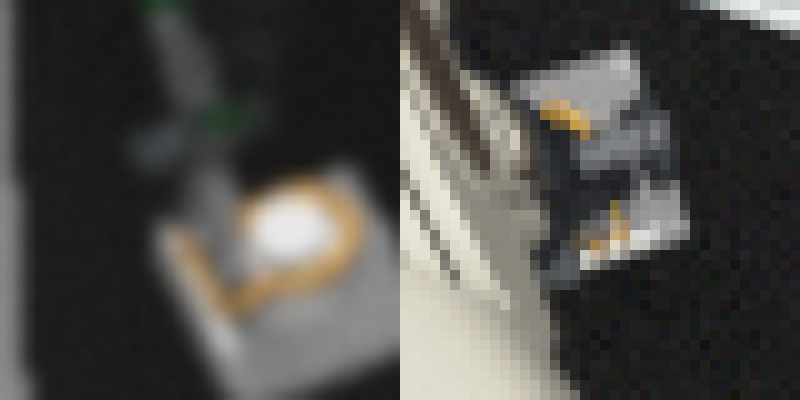

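```bash
python3 -m inch '[[0,0,0,0,0,0,-0.34],[0,0,-0.02,0,0,0,-0.30],[0,0,-0.02,0,0,0,-0.25],[0,0,-0.02,0,0,0,-0.2],[0,0,-0.02,0,0,0,-0.16],[0,0,0,0,0,0,-0.12],[0,0,0,0,0,0,-0.12],[0,0,0,0,0,0,-0.12]]';  python3 plan.py;  python3 - <<'E'
from h import *
snap('l')
I=cv2.imread('pics/l_side.png'); J=cv2.imread('pics/l_top.png')
cv2.imwrite('pics/lz.png',np.hstack([cv2.resize(I[130:170,200:240],(400,400),interpolation=cv2.INTER_CUBIC),cv2.resize(J[205:245,172:212],(400,400),interpolation=cv2.INTER_NEAREST)]))
E
```

```text
clock: 15.2
eef_pos: [0.4535, 0.2325, 0.1648]
tool_rot: [0.57, 0.821, 0.0, 0.0]
ft_force: [-0.5, 0.1, 1.4]
grip_width: 0.0485
clk 15.2 tcp [0.4535 0.2325 0.1648] toolx [-0.3495  0.9369 -0.0001] yaw 110.46 toolz [ 0.0007  0.0002 -1.    ] w 0.04849792026550255 F [-0.492   0.0551  1.3749] j [ 0.4738  0.2978 -0.0953  1.177  -0.0002  0.1167]
```

View pics/lz.png

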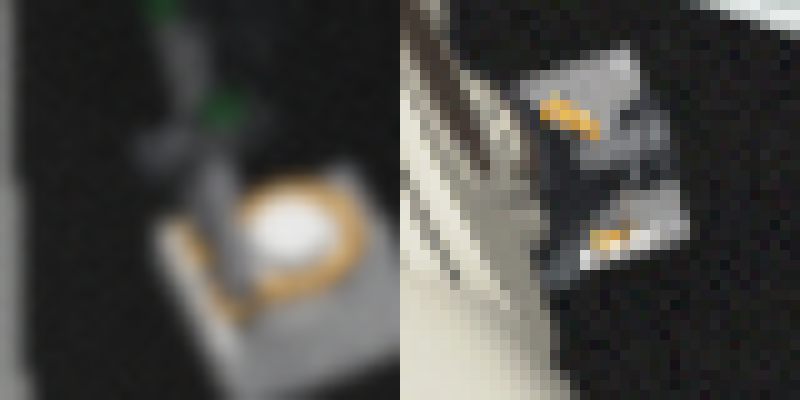

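```bash
python3 -m inch '[[0,0,-0.04,0,0,0,-0.08],[0,0,-0.03,0,0,0,-0.04],[0,0,-0.02,0,0,0,0],[0,0,-0.02,0,0,0,0.04],[0,0,0,0,0,0,0.08],[0,0,0,0,0,0,0.14],[0,0,0,0,0,0,0.2],[0,0,0,0,0,0,0.3]]';  python3 plan.py;  python3 - <<'E'
from h import *
snap('m')
I=cv2.imread('pics/m_side.png'); J=cv2.imread('pics/m_top.png')
cv2.imwrite('pics/mz.png',np.hstack([cv2.resize(I[130:170,200:240],(400,400),interpolation=cv2.INTER_CUBIC),cv2.resize(J[205:245,172:212],(400,400),interpolation=cv2.INTER_NEAREST)]))
E
```

```text
clock: 16.1
eef_pos: [0.4533, 0.2324, 0.1673]
tool_rot: [0.57, 0.821, -0.0, -0.0]
ft_force: [0.4, 0.0, -1.5]
grip_width: 0.0357
clk 16.1 tcp [0.4533 0.2324 0.1673] toolx [-0.3495  0.9369 -0.    ] yaw 110.46 toolz [-0.0001 -0.     -1.    ] w 0.035692366087811865 F [ 0.3822  0.0135 -1.4767] j [ 0.4738  0.2961 -0.091   1.1837 -0.      0.1168]
```

View pics/mz.png

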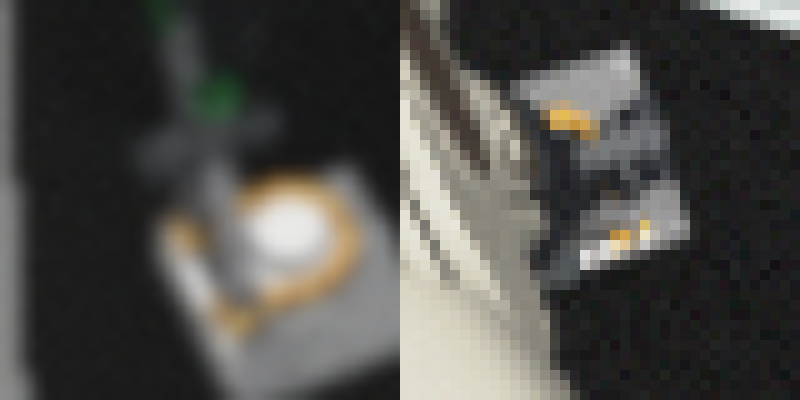

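```bash
python3 -m inch '[[0,0,0,0,0,0,0.5],[0,0,0,0,0,0,0.8],[0,0,-0.05,0,0,0,1],[0,0,-0.1,0,0,0,1],[0,0,-0.2,0,0,0,1],[0,0,-0.3,0,0,0,1],[0,0,-0.3,0,0,0,1],[0,0,-0.05,0,0,0,1]]'; python3 -m inch '[[0,0,-0.3,0,0,0,1],[0,0,-0.3,0,0,0,1],[0,0,-0.3,0,0,0,1],[0,0,-0.3,0,0,0,1],[0,0,-0.3,0,0,0,1],[0,0,-0.1,0,0,0,1],[0,0,0,0,0,0,1],[0,0,0,0,0,0,1]]';  python3 plan.py;  python3 - <<'E'
from h import *
snap('n')
I=cv2.imread('pics/n_side.png'); J=cv2.imread('pics/n_top.png')
cv2.imwrite('pics/nz.png',np.hstack([cv2.resize(I[110:170,190:250],(400,400),interpolation=cv2.INTER_CUBIC),cv2.resize(J[205:245,172:212],(400,400),interpolation=cv2.INTER_NEAREST)]))
E
```

```text
clock: 17.0
eef_pos: [0.4541, 0.2329, 0.1939]
tool_rot: [0.57, 0.821, 0.001, 0.001]
ft_force: [0.2, -0.1, -1.3]
grip_width: 0.0354
clock: 17.8
eef_pos: [0.4531, 0.2324, 0.2321]
tool_rot: [0.57, 0.821, -0.0, -0.0]
ft_force: [0.8, 0.3, -1.1]
grip_width: 0.0356
clk 17.8 tcp [0.4531 0.2324 0.2321] toolx [-0.3496  0.9369 -0.0001] yaw 110.46 toolz [-0.0004 -0.0002 -1.    ] w 0.035597774369424205 F [ 0.7637  0.3426 -1.0975] j [ 0.4739  0.2589  0.0312  1.3435 -0.      0.1167]
```

View pics/nz.png

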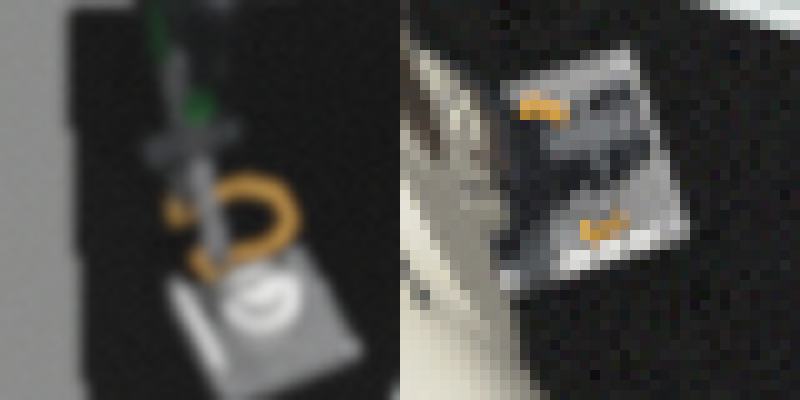

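```bash
python3 -m inch '[[0,0,-0.5,0,0,0,1],[0,0,-0.7,0,0,0,1],[-0.5,0.2,0,0,0,0,1],[-0.8,0.36,0,0,0,0,1],[-0.8,0.36,0,0,0,0,1],[-0.8,0.36,0,0,0,0,1],[-0.8,0.36,0,0,0,0,1],[-0.6,0.3,0,0,0,0,1]]'; python3 -m inch '[[-0.4,0.15,0,0,0,0,1],[-0.15,0.07,0,0,0,0,1],[0,0,0,0,0,0,1],[0,0,0,0,0,0,1],[0,0,0,0,0,0,1],[0,0,0,0,0,0,1],[0,0,0,0,0,0,1],[0,0,0,0,0,0,1]]';  python3 plan.py .5462 .1377 .262 110.46;  python3 - <<'E'
from h import *
snap('p')
I=cv2.imread('pics/p_side.png'); J=cv2.imread('pics/p_top.png')
cv2.imwrite('pics/pz.png',np.hstack([cv2.resize(I[120:180,225:285],(400,400),interpolation=cv2.INTER_CUBIC),cv2.resize(J[170:220,185:235],(400,400),interpolation=cv2.INTER_NEAREST)]))
E
```

```text
clock: 18.7
eef_pos: [0.5372, 0.1468, 0.2611]
tool_rot: [0.571, 0.821, -0.001, -0.0]
ft_force: [-0.5, -0.2, -1.6]
grip_width: 0.0354
clock: 19.5
eef_pos: [0.5461, 0.138, 0.2625]
tool_rot: [0.57, 0.822, 0.0, 0.0]
ft_force: [0.1, -0.4, -1.6]
grip_width: 0.0356
clk 19.5 tcp [0.5461 0.138  0.2625] toolx [-0.35    0.9367 -0.    ] yaw 110.49 toolz [ 0.0002  0.0001 -1.    ] w 0.03561295157849669 F [ 0.0938 -0.3589 -1.6319] j [ 0.2475  0.3589  0.2485  1.4601  0.     -0.1101]
turn units total [0.0001 0.     0.0002] deg [0.0143 0.0008 0.0304]
shift units, in current tool axes [-0.0127 -0.001   0.0188]  in final axes [-0.0127 -0.001   0.0188]
```

View pics/pz.png

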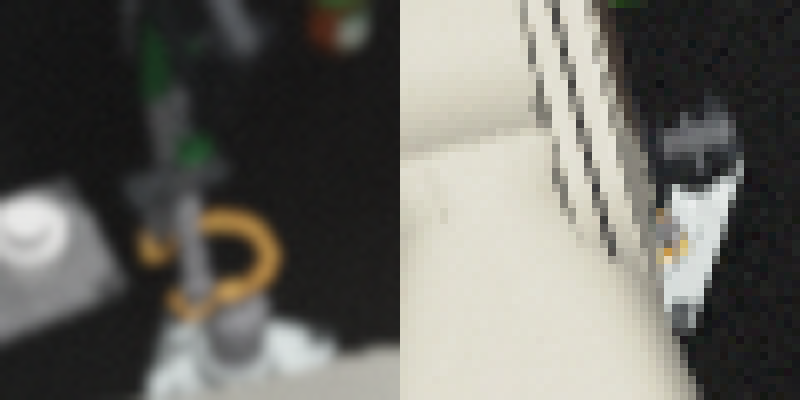

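```bash
cat > rectv.py <<'E'
from meas import *
import sys
# rectv.py pic out cx cy yawdeg z1 [z2...]: rectified maps of side view
pic,out=sys.argv[1:3]; c=np.array([float(v) for v in sys.argv[3:5]]); y=np.radians(float(sys.argv[5])); zs=[float(v) for v in sys.argv[6:]]
ex=np.array([np.cos(y),np.sin(y)]); ey=np.array([-np.sin(y),np.cos(y)])
S=8; g=np.mgrid[-45:35:1/S,-35:35:1/S]; o=[]
cam=pic.split('_')[1]
I=cv2.imread(f'pics/{pic}.png')
for z in zs:
    xx,yy=g[0]/1000,g[1]/1000
    W=np.stack([c[0]+xx*ex[0]+yy*ey[0],c[1]+xx*ex[1]+yy*ey[1],np.full(xx.shape,z)],-1).reshape(-1,3)
    p=proj(cam,W).reshape(xx.shape+(2,)).astype(np.float32)
    m=cv2.remap(I,p[...,0],p[...,1],cv2.INTER_CUBIC)
    m=np.clip(m.astype(float)*1.3,0,255).astype(np.uint8)
    for k in range(-40,35,10): cv2.line(m,(0,(k+45)*S),(m.shape[1],(k+45)*S),(255,0,0) if k else (0,0,255),1)
    for k in range(-30,35,10): cv2.line(m,((k+35)*S,0),((k+35)*S,m.shape[0]),(255,0,0) if k else (0,0,255),1)
    o.append(cv2.resize(m,(392,448)))
cv2.imwrite(f'pics/{out}.png',np.hstack(o))
E
python3 rectv.py p_side rp .571 .1472 20.5 .132 .093
python3 - <<'E'
from meas import *
for n in('a','n','p'):
    I=cv2.imread(f'pics/{n}_side.png').astype(int); D=np.load(f'pics/{n}_side.npy'); P=cloud('side',D); B=I[...,2]-I[...,0]
    b={'a':(212,242,140,170),'n':(210,240,130,155),'p':(240,275,145,175)}[n]
    m=np.zeros(B.shape,bool); m[b[2]:b[3],b[0]:b[1]]=True; m&=(B>45)
    q=P[m]; z=q[:,2]; k=abs(z-np.median(z))<.015; print(n,m.sum(),np.median(z),z[k].mean(),z[k].std()/np.sqrt(k.sum()))
E
```

```text
a 105 0.033477509136625894 0.03471473297301509 0.0003441182657219057
n 102 0.09670871854865026 0.09829736325111393 0.00033202736502251334
p 118 0.1274416992340191 0.12953852730817164 0.00029777302933041417
```

View pics/rp.png

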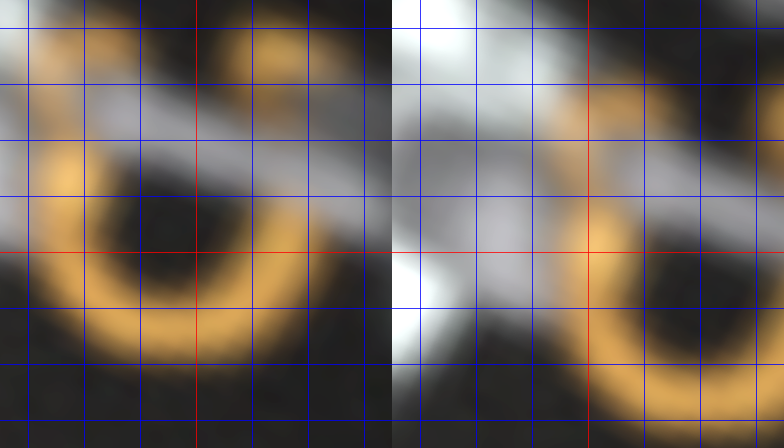

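```bash
python3 rectv.py a_side ra .571 .1472 20.5 .093 .084; python3 rectv.py a_top rat .571 .1472 20.5 .093 .084
```

View pics/ra.png

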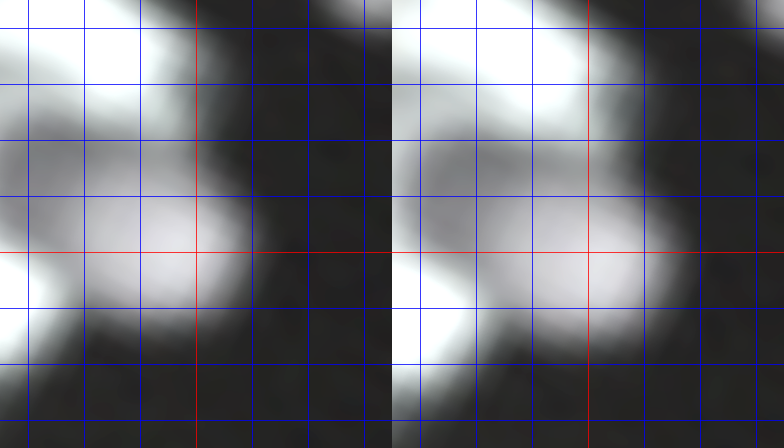

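View pics/rat.png

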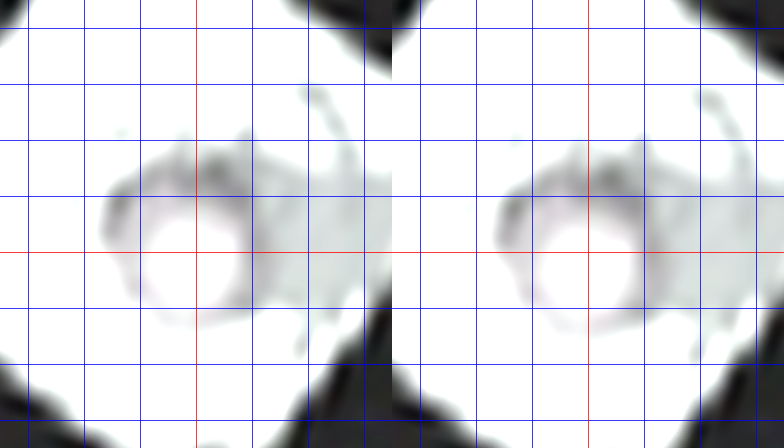

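```bash
python3 rectv.py p_top rpt .571 .1472 20.5 .132 .093;  python3 - <<'E'
from meas import *
np.set_printoptions(linewidth=200)
I=cv2.imread('pics/p_top.png').astype(int); B=I[...,2]-I[...,0]
D=np.load('pics/p_top.npy'); Z=(cloud('top',D)[...,2]*1000).round().astype(int)
for v in range(190,206): print(v,B[v,212:226],Z[v,212:226])
E
```

```text
190 [19 12 12 13 -2 -4 -7 -5 -5 -4 -6 -3 -2 -3] [716 677 643 573 429 400 378 377 354 340 359 360 360 362]
191 [19 13 13 10 -3 -7 -8 -4 -1 -1 -5 -6 -1 -1] [ 713  690  654  577 1706  398  381  372  319  333  352  352  354  345]
192 [15 11 13 12  4 -3  0 -2 -1 -6 -2 -4 -3 -5] [711 696 661 581 566 400 371 319 315 335 330 349 335 333]
193 [19 14 11 13 10 -3 -5 -3 -4  1 -3 -3 -5 -2] [713 704 667 632 569 397 321 310 317 327 327 320   9   9]
194 [20 16 12 14 13 -3 -5 -1 -6 -6 -5 -5 -2 -2] [713 709 679 640 575 321 300  34 316 307 320  11   9   6]
195 [21 21 12 13  7 -7  1 -3 -3 -2 -2 -3 -3 -2] [708 711 684 651 568 322 308  36  30  37  21   6  10  16]
196 [21 22 11 13  3 54 15 -2 -3 -3 -2 -3 -3 -2] [710 710 697 657 409 312  46  37  35  34  11  12   2   9]
197 [21 20 13 10  5 42 21 -1 -5 -2 -3 -2 -2 -6] [709 710 700 664 277 271  40  29  34  32  12  12  15   8]
198 [22 19 19 13  6 -1  1  1  4 -4 -3 -3 -2 -1] [705 708 702 672 637 166 160 150  31  32  17  18   9  11]
199 [19 20 21 11 10 -2  2  0 35 -5 -5 -3 -3 -4] [705 705 706 686 648 173 168 148  38  40  20  12   7  11]
200 [19 19 21 12 12  9 17 24 98  6 -3 -5 -4  3] [ 705  702  703  690  654  163  159  151 1706   20   13   15    8    2]
201 [ 16  15  18  16  14  45 127  53  70   6  -5  -3  -3  -2] [702 702 703 694 663  33 138 127 135  16  15  10  13  -1]
202 [16 17 19 18 11 55 51 26 -4 -2 -2 -3 -1 10] [701 702 699 694 672 136 131 122  17   7  10   5   4   4]
203 [20 17 17 18 13 20 -1 -5 -4 -2 -3 -5  1  5] [698 700 700 696 676 643  36  16   8   7  14  14  -4  -5]
204 [21 19 18 17 13  8 -6 -5 -3 -3 -3 -6 -3 -3] [703 698 698 694 687 649   9  12  12  20   5  10   2   0]
205 [22 21 16 17 17 10 -3 -5 -2 -3 -3 -3  0  0] [ 704  702  699  692  687  657   10   14   12 1706    7   13    1   -9]
```

View pics/rpt.png

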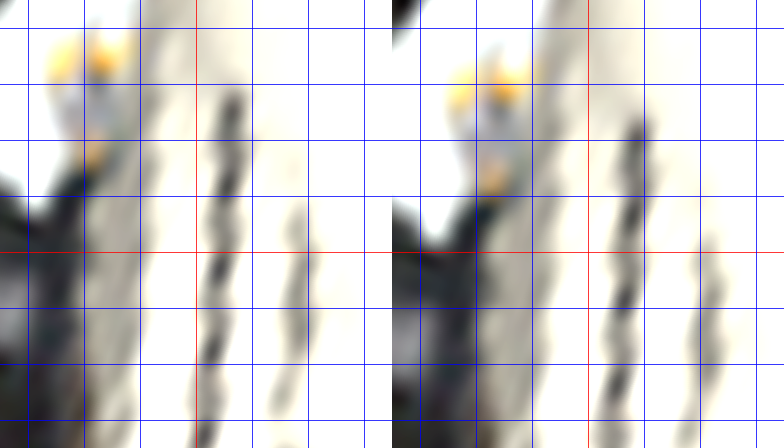

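```bash
python3 -m inch '[[0.012,0.12,0,0,0,0,1],[0.012,0.12,0.1,0,0,0,1],[0,0,0.3,0,0,0,1],[0,0,0.4,0,0,0,1],[0,0,0.4,0,0,0,1],[0,0,0.29,0,0,0,1],[0,0,0,0,0,0,1],[0,0,0,0,0,0,1]]';  python3 plan.py;  python3 - <<'E'
from h import *
snap('q')
I=cv2.imread('pics/q_side.png'); J=cv2.imread('pics/q_top.png')
cv2.imwrite('pics/qz.png',np.hstack([cv2.resize(I[130:180,235:285],(400,400),interpolation=cv2.INTER_CUBIC),cv2.resize(J[170:220,185:235],(400,400),interpolation=cv2.INTER_NEAREST)]))
E
python3 rectv.py q_side rq .571 .1472 20.5 .0945 .084
```

```text
clock: 20.4
eef_pos: [0.5515, 0.1403, 0.2248]
tool_rot: [0.57, 0.821, -0.0, -0.0]
ft_force: [0.7, 0.2, -1.4]
grip_width: 0.0356
clk 20.4 tcp [0.5515 0.1403 0.2248] toolx [-0.3495  0.9369  0.0001] yaw 110.46 toolz [-0.0006 -0.0001 -1.    ] w 0.03563978130814976 F [ 0.6906  0.1547 -1.3702] j [ 0.2491  0.382   0.1851  1.3744  0.     -0.108 ]
```

View pics/qz.png

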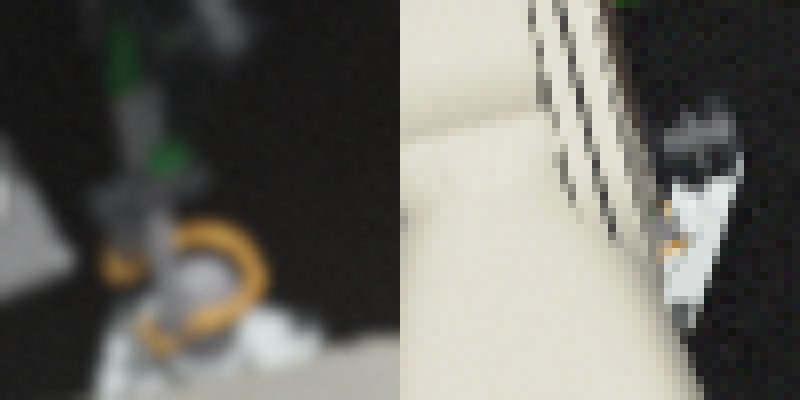

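View pics/rq.png

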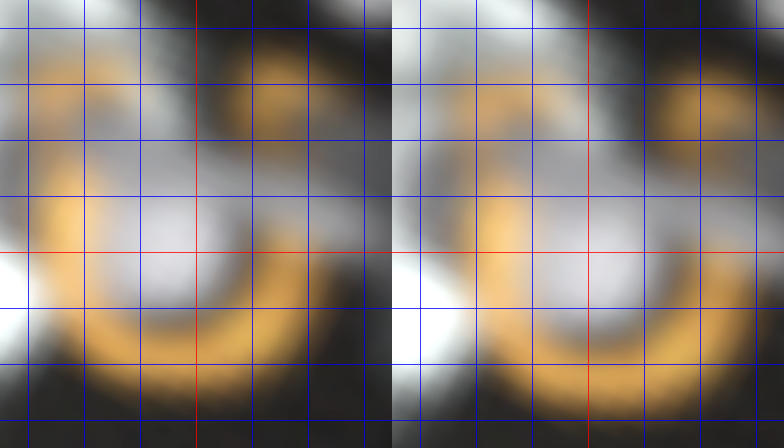

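```bash
cat > fit.py <<'E'
from meas import *
from scipy.ndimage import map_coordinates
from scipy.optimize import least_squares
import sys
c0=np.array([.571,.1472]); y=np.radians(20.5); ex=np.array([np.cos(y),np.sin(y)]); ey=np.array([-np.sin(y),np.cos(y)])
def samp(img,cam,cen,z,ang,rs):
    W=[[*(c0+(cen[0]+r*np.cos(ang))*ex+(cen[1]+r*np.sin(ang))*ey),z] for r in rs]
    p=proj(cam,np.array(W)); return map_coordinates(img,[p[:,1],p[:,0]],order=3)
def axle(pic='a_side',z=.084,r0=.015,angs=range(-20,100,5)):
    G=cv2.imread(f'pics/{pic}.png').astype(float).mean(2); cen=np.zeros(2); rs=np.arange(.006,.026,.0002)
    for it in range(4):
        pts=[]
        for a in np.radians(list(angs)):
            s=samp(G,'side',cen,z,a,rs); hi,lo=s[:15].mean(),s[-15:].mean()
            if lo>60: continue
            k=np.argmax(s<(hi+lo)/2); pts.append(cen+rs[k]*np.array([np.cos(a),np.sin(a)]))
        pts=np.array(pts); f=lambda q:np.hypot(*(pts-q).T)-r0
        cen=least_squares(f,cen).x
    g=least_squares(lambda q:np.hypot(*(pts-q[:2]).T)-q[2],[*cen,r0]).x
    return cen*1000,len(pts),f(cen).std()*1000,g*1000
def ring(pic,z,guess,angs=range(-80,85,10)):
    I=cv2.imread(f'pics/{pic}.png').astype(float); B=np.clip(I[...,2]-I[...,0],0,None); cen=np.array(guess)/1000; rs=np.arange(.008,.030,.0002)
    pts=[]
    for a in np.radians(list(angs)):
        s=samp(B,'side',cen,z,a,rs); s=np.clip(s-.35*s.max(),0,None)
        if s.max()<8: continue
        pts.append(cen+(s*rs).sum()/s.sum()*np.array([np.cos(a),np.sin(a)]))
    return np.array(pts)*1000
if __name__=='__main__':
    print('axle a',axle())
    for z in(.083,.085):print(z,axle(z=z)[0])
    for pic,z,g in(('p_side',.1295,(0,0)),('q_side',.0918,(5,0))):
        print(pic); p=ring(pic,z,g); print(p.round(1).tolist())
        q=least_squares(lambda q:np.hypot(p[:,0]-q[0],p[:,1]-q[1])-q[2],[*g,18],loss='soft_l1').x; print('circle',q)
E
python3 fit.py
```

```text
axle a (array([-0.0158, -1.3512]), 24, np.float64(0.19351759022720502), array([ 0.4387, -1.001 , 14.5128]))
0.083 [ 0.306  -0.7517]
0.085 [-0.3539 -1.9819]
p_side
[[3.5, -19.9], [6.6, -18.2], [9.2, -15.9], [11.2, -13.4], [12.8, -10.7], [13.7, -7.9], [14.1, -5.1], [14.3, -2.5], [14.2, 0.0], [13.9, 2.5], [13.4, 4.9], [12.4, 7.2], [11.1, 9.4], [9.4, 11.2], [7.5, 12.9], [5.3, 14.5], [2.8, 15.9]]
circle [-5.3528 -2.2143 19.8993]
q_side
[[8.5, -19.7], [11.7, -18.3], [14.5, -16.5], [16.9, -14.2], [18.5, -11.3], [19.4, -8.3], [19.8, -5.4], [19.9, -2.6], [20.0, 0.0], [19.7, 2.6], [19.2, 5.2], [18.2, 7.6], [16.9, 10.0], [15.2, 12.2], [13.1, 14.0], [10.7, 15.6], [8.0, 16.8]]
circle [ 0.1307 -1.7563 20.2865]
```

Run:
```python
from fit import *
for n,b,tz in(('n',(210,240,130,155),.2321),('p',(240,275,145,175),.2625),('q',(240,275,150,178),.2248)):
    I=cv2.imread(f'pics/{n}_side.png').astype(int); D=np.load(f'pics/{n}_side.npy'); P=cloud('side',D); B=I[...,2]-I[...,0]
    m=np.zeros(B.shape,bool); m[b[2]:b[3],b[0]:b[1]]=True; m&=(B>50); q=P[m]; q=q[abs(q[:,2]-(tz-.133))<.015]
    t=bot.get_obs()['eef_pos'][:2] if n=='q' else np.array([.4531,.2324]) if n=='n' else np.array([.5461,.138])
    x=(q[:,:2]-t)@ex; yy=(q[:,:2]-t)@ey; A=np.c_[x-.02,yy,np.ones(len(x))]; s,res,_,_=np.linalg.lstsq(A,q[:,2],rcond=None)
    print(n,len(x),'slope x,y',s[:2],'z at 20mm ahead rel TCP',s[2]-tz, 'se',np.sqrt(res/len(x))/np.std(x)/np.sqrt(len(x)))
```

```text
n 63 slope x,y [-0.0537 -0.022 ] z at 20mm ahead rel TCP -0.13400978199064806 se [0.0151]
p 67 slope x,y [-0.0604 -0.04  ] z at 20mm ahead rel TCP -0.13323320056643456 se [0.0149]
q 65 slope x,y [-0.0715  0.005 ] z at 20mm ahead rel TCP -0.13392107080508847 se [0.0225]
```

Run:
```python
from fit import *
I=cv2.imread('pics/a_side.png').astype(int); D=np.load('pics/a_side.npy'); P=cloud('side',D); B=I[...,2]-I[...,0]
for thr in(45,50):
    b=(212,242,140,170); m=np.zeros(B.shape,bool); m[b[2]:b[3],b[0]:b[1]]=True; m&=(B>thr); q=P[m]; q=q[abs(q[:,2]-.0345)<.015]
    t=np.array([.4533,.2325]); x=(q[:,:2]-t)@ex; yy=(q[:,:2]-t)@ey; A=np.c_[x-.02,yy,np.ones(len(x))]; s,res,_,_=np.linalg.lstsq(A,q[:,2],rcond=None); print(s,len(x),np.sqrt(res/len(x))/np.std(x)/np.sqrt(len(x)))
```

```text
[ 0.0106 -0.0492  0.0345] 79 [0.0188]
[ 0.0021 -0.0587  0.0346] 72 [0.0183]
```

```bash
cat > tilt.py <<'E'
from fit import *
def tilt(n=6,b=(235,285,145,185),thr=45,zc=None,save=None):
    Ps=[];o=bot.get_obs(); t=o['eef_pos']
    for i in range(n):
        I,D=bot.camera('side'); D=D.astype(float); D[D==0]=np.nan; Ps.append(D)
        if i==0:
            B=I[...,2].astype(int)-I[...,0]
            if save: cv2.imwrite(f'pics/{save}_side.png',I)
    Dm=np.nanmedian(np.array(Ps),0); 
    if save: np.save(f'pics/{save}_side.npy',Dm)
    P=cloud('side',Dm)
    m=np.zeros(B.shape,bool); m[b[2]:b[3],b[0]:b[1]]=True; m&=B>thr; q=P[m]; zc=t[2]-.1335; q=q[abs(q[:,2]-zc)<.012]
    x=(q[:,:2]-t[:2])@ex; yy=(q[:,:2]-t[:2])@ey
    for it in range(3):
        A=np.c_[x-.02,yy,np.ones(len(x))]; s,_,_,_=np.linalg.lstsq(A,q[:,2],rcond=None); r=q[:,2]-A@s; k=abs(r)<2.5*r.std(); x,yy,q=x[k],yy[k],q[k]
    print('n',len(x),'slopes',s[:2],'z20 rel TCP mm',(s[2]-t[2])*1000,'abs',s[2],'resid',r.std(),'se',r.std()/x.std()/np.sqrt(len(x)),r.std()/yy.std()/np.sqrt(len(x)))
    for lo,hi in((-.02,.005),(.005,.02),(.02,.035),(.035,.06)):
        k=(x>lo)&(x<hi); print(lo,hi,k.sum(),(q[k,2].mean()-t[2])*1000 if k.any() else '')
if __name__=='__main__': tilt(save=sys.argv[1])
E
python3 tilt.py r; python3 -c "
from workcell import bot;print(bot.get_obs()['clock'])"
```

```text
n 60 slopes [-0.0981  0.0012] z20 rel TCP mm -133.18529860286168 abs 0.09237454706586357 resid 0.0017014232354953054 se 0.0122905218543226 0.013571979863886715
-0.02 0.005 12 -130.49073749178842
0.005 0.02 10 -132.67505578637446
0.02 0.035 18 -134.2158071517859
0.035 0.06 20 -134.73869964476427
20.8
```

Run:
```python
from fit import *
for n,b,t in(('a',(212,242,140,170),(.4533,.2325,.1680)),('n',(205,245,125,158),(.4531,.2324,.2321)),('p',(235,285,140,180),(.5461,.138,.2625)),('q',(235,285,145,185),(.5515,.1403,.2252)),('r',(235,285,145,185),(.5515,.1403,.2252))):
  for thr in(40,55):
    I=cv2.imread(f'pics/{n}_side.png').astype(int); P=cloud('side',np.load(f'pics/{n}_side.npy').astype(float)); B=I[...,2]-I[...,0]; t=np.array(t)
    m=np.zeros(B.shape,bool); m[b[2]:b[3],b[0]:b[1]]=True; m&=B>thr; q=P[m]; q=q[abs(q[:,2]-t[2]+.1335)<.012]
    x=(q[:,:2]-t[:2])@ex; yy=(q[:,:2]-t[:2])@ey
    for it in range(3):
        A=np.c_[x-.02,yy,np.ones(len(x))]; s,_,_,_=np.linalg.lstsq(A,q[:,2],rcond=None); r=q[:,2]-A@s; k=abs(r)<2.5*r.std(); x,yy,q=x[k],yy[k],q[k]
    bins=[(round((q[(x>lo)&(x<hi),2].mean()-t[2])*1000,1),int(((x>lo)&(x<hi)).sum())) for lo,hi in((-.02,.005),(.005,.02),(.02,.035),(.035,.06))]
    print(n,thr,len(x),'slopes',s[:2].round(3),'z20',((s[2]-t[2])*1000).round(2),'se',(r.std()/x.std()/np.sqrt(len(x))).round(3),bins)
```

```text
a 40 87 slopes [ 0.001 -0.066] z20 -134.06 se 0.017 [(np.float64(-134.0), 39), (np.float64(-133.5), 19), (np.float64(-133.3), 12), (np.float64(-133.6), 17)]
a 55 63 slopes [-0.018 -0.065] z20 -133.78 se 0.017 [(np.float64(-133.5), 31), (np.float64(-132.3), 11), (np.float64(-133.7), 8), (np.float64(-133.4), 13)]
n 40 69 slopes [-0.062 -0.013] z20 -134.05 se 0.013 [(np.float64(-132.3), 19), (np.float64(-133.2), 11), (np.float64(-134.8), 20), (np.float64(-135.2), 19)]
n 55 57 slopes [-0.065 -0.009] z20 -134.02 se 0.015 [(np.float64(-132.0), 9), (np.float64(-133.4), 9), (np.float64(-134.8), 20), (np.float64(-135.2), 19)]
p 40 78 slopes [-0.049 -0.028] z20 -133.45 se 0.013 [(np.float64(-132.0), 25), (np.float64(-132.4), 13), (np.float64(-133.4), 19), (np.float64(-134.7), 21)]
p 55 62 slopes [-0.052 -0.041] z20 -133.48 se 0.014 [(np.float64(-132.0), 13), (np.float64(-132.0), 9), (np.float64(-133.4), 19), (np.float64(-134.7), 21)]
q 40 72 slopes [-0.092  0.032] z20 -133.97 se 0.02 [(np.float64(-131.6), 17), (np.float64(-134.4), 13), (np.float64(-135.2), 20), (np.float64(-135.4), 22)]
q 55 59 slopes [-0.097  0.028] z20 -133.83 se 0.024 [(np.float64(-130.9), 10), (np.float64(-134.0), 9), (np.float64(-135.1), 19), (np.float64(-135.3), 21)]
r 40 69 slopes [-0.079  0.014] z20 -133.05 se 0.011 [(np.float64(-130.7), 17), (np.float64(-133.0), 12), (np.float64(-133.9), 19), (np.float64(-134.5), 21)]
r 55 50 slopes [-0.091 -0.016] z20 -132.73 se 0.011 [(np.float64(-129.9), 7), (np.float64(-132.2), 7), (np.float64(-133.5), 16), (np.float64(-134.5), 20)]
```

```bash
python3 -m inch '[[0.008,-0.115,-0.03,-0.0069,0,0,1],[0.008,-0.115,-0.03,-0.0069,0,0,1],[0,-0.115,0,-0.0069,0,0,1],[0,0,0,0,0,0,1],[0,0,0,0,0,0,1],[0,0,0,0,0,0,1],[0,0,0,0,0,0,1],[0,0,0,0,0,0,1]]';  python3 plan.py
python3 - <<'E'
from tilt import *
tilt(save='s'); o=bot.get_obs(); print(o['eef_pos'],o['clock'])
p=ring('s_side',.093,(1,-1)); q=least_squares(lambda q:np.hypot(p[:,0]-q[0],p[:,1]-q[1])-q[2],[1,-1,20],loss='soft_l1').x; print('circle',q); print('axle',axle())
E
```

```text
clock: 21.6
eef_pos: [0.5436, 0.1378, 0.2262]
tool_rot: [0.57, 0.821, 0.027, 0.018]
ft_force: [-0.1, -0.4, -0.4]
grip_width: 0.0358
clk 21.6 tcp [0.5436 0.1378 0.2262] toolx [-0.3496  0.9369  0.    ] yaw 110.46 toolz [ 0.0605  0.0226 -0.9979] w 0.035764400742114545 F [-0.1483 -0.4035 -0.3799] j [ 0.2443  0.3123  0.0863  1.2806  0.0073 -0.1126]
n 65 slopes [-0.0001  0.0091] z20 rel TCP mm -131.63963955335035 abs 0.09453434187017055 resid 0.0013023388987882523 se 0.009563937158444526 0.00984903536519429
-0.02 0.005 10 -131.283838080391
0.005 0.02 4 -131.95709940189386
0.02 0.035 17 -132.0384325699118
0.035 0.06 34 -131.58009537150022
[0.5434 0.1377 0.2263] 21.9
circle [ 1.0189  0.0894 20.4306]
axle (array([-0.0158, -1.3512]), 24, np.float64(0.19351759022720502), array([ 0.4387, -1.001 , 14.5128]))
```

```bash
python3 - <<'E'
from fit import *
for z in(.0935,.0947):
  p=ring('s_side',z,(1,-1),range(-70,75,10)); q=least_squares(lambda q:np.hypot(p[:,0]-q[0],p[:,1]-q[1])-q[2],[1,-1,20],loss='soft_l1').x; print(z,'circle',q)
for z in(.091,.0922):
  p=ring('q_side',z,(1,-1),range(-70,75,10)); q=least_squares(lambda q:np.hypot(p[:,0]-q[0],p[:,1]-q[1])-q[2],[1,-1,20],loss='soft_l1').x; print(z,'circle q',q)
I=cv2.imread('pics/s_side.png'); cv2.imwrite('pics/sz.png',cv2.resize(I[130:180,235:285],(500,500),interpolation=cv2.INTER_CUBIC))
E
python3 rectv.py s_side rs .571 .1472 20.5 .0947 .084
```

```text
0.0935 circle [ 0.7272 -0.2467 20.5312]
0.0947 circle [ 0.307  -0.987  20.5422]
0.091 circle q [ 0.4265 -1.2557 20.3082]
0.0922 circle q [-0.0515 -2.0059 20.3675]
```

View pics/sz.png

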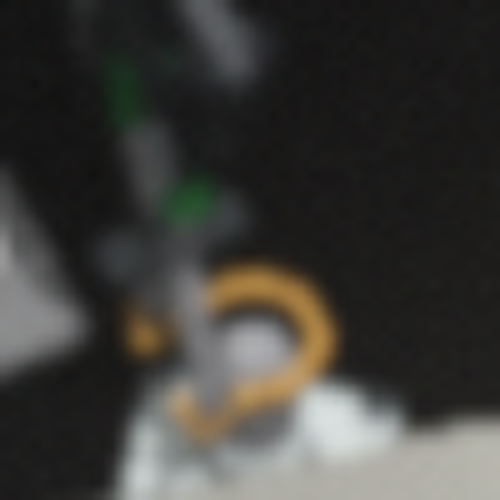

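View pics/rs.png

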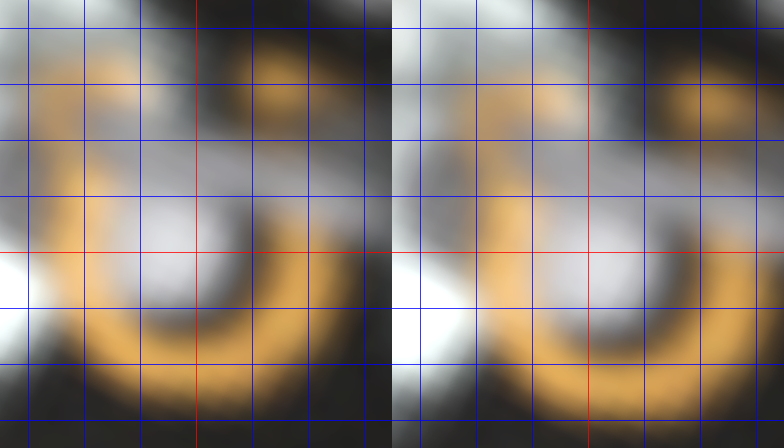

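```bash
python3 -m inch '[[0,-0.006,0.1,0,0,0,1],[0,-0.006,0.1,0,0,0,1],[0,-0.007,0.1,0,0,0,1],[0,-0.006,0.1,0,0,0,1],[0,-0.006,0.1,0,0,0,1],[0,-0.007,0.1,0,0,0,1],[0,0,0,0,0,0,1],[0,0,0,0,0,0,1]]';  python3 plan.py
python3 - <<'E'
from tilt import *
tilt(n=3,save='t'); o=bot.get_obs(); print(o['eef_pos'],o['ft_force'],o['clock'])
E
```

```text
clock: 22.7
eef_pos: [0.5434, 0.1377, 0.2113]
tool_rot: [0.57, 0.821, 0.027, 0.018]
ft_force: [-0.7, 0.6, -1.2]
grip_width: 0.0358
clk 22.7 tcp [0.5434 0.1377 0.2113] toolx [-0.3495  0.9369  0.    ] yaw 110.46 toolz [ 0.0608  0.0227 -0.9979] w 0.03580308158387001 F [-0.6863  0.5529 -1.2171] j [ 0.2443  0.3184  0.0559  1.2437  0.0073 -0.1126]
n 60 slopes [ 0.0107 -0.0133] z20 rel TCP mm -131.25374259190244 abs 0.08002211383299862 resid 0.0015916449104481378 se 0.012483400499311443 0.013398532419265082
-0.02 0.005 9 -131.5117874431377
0.005 0.02 4 -130.22343149155176
0.02 0.035 17 -131.01369829619236
0.035 0.06 30 -130.9773325062778
[0.5436 0.1378 0.2115] [ 0.9402 -0.2204 -2.2086] 22.85
```

```bash
python3 -m inch '[[0,-0.005,0.08,0,0,0,1],[0,-0.005,0.08,0,0,0,1],[0,-0.005,0.08,0,0,0,1],[0,-0.005,0.08,0,0,0,1],[0,-0.005,0.08,0,0,0,1],[0,-0.005,0.08,0,0,0,1],[0,0,0,0,0,0,1],[0,0,0,0,0,0,1]]';  python3 plan.py
python3 - <<'E'
from tilt import *
tilt(n=3,save='u'); o=bot.get_obs(); print(o['eef_pos'],o['ft_force'],o['ft_torque'],o['clock'])
I=cv2.imread('pics/u_side.png'); cv2.imwrite('pics/uz.png',cv2.resize(I[130:180,235:285],(500,500),interpolation=cv2.INTER_CUBIC))
for z in(.0675,.0685):
  p=ring('u_side',z,(1,-1),range(-70,75,10)); q=least_squares(lambda q:np.hypot(p[:,0]-q[0],p[:,1]-q[1])-q[2],[1,-1,20],loss='soft_l1').x; print(z,'circle',q)
E
```

```text
clock: 23.65
eef_pos: [0.5434, 0.1378, 0.1992]
tool_rot: [0.57, 0.821, 0.027, 0.019]
ft_force: [0.0, -0.8, -1.8]
grip_width: 0.0361
clk 23.65 tcp [0.5434 0.1378 0.1992] toolx [-0.3496  0.9369  0.    ] yaw 110.46 toolz [ 0.0608  0.0227 -0.9979] w 0.03605962741967947 F [ 0.0348 -0.7515 -1.7514] j [ 0.2443  0.3247  0.0329  1.2145  0.0073 -0.1126]
n 41 slopes [-0.0032 -0.0114] z20 rel TCP mm -131.25478020104663 abs 0.06799315774224184 resid 0.0016626508575388812 se 0.014319886624152523 0.02483824428526407
-0.02 0.005 8 -131.43254385422358
0.005 0.02 4 -130.9383013064332
0.02 0.035 11 -130.91438732836323
0.035 0.06 18 -131.1401747781836
[0.5436 0.1378 0.1995] [-0.4172 -0.2009 -3.2216] [-0.0249  0.1302 -0.0633] 23.8
0.0675 circle [-2.032   4.3607 24.7273]
0.0685 circle [-2.1324  3.6635 24.5127]
```

View pics/uz.png

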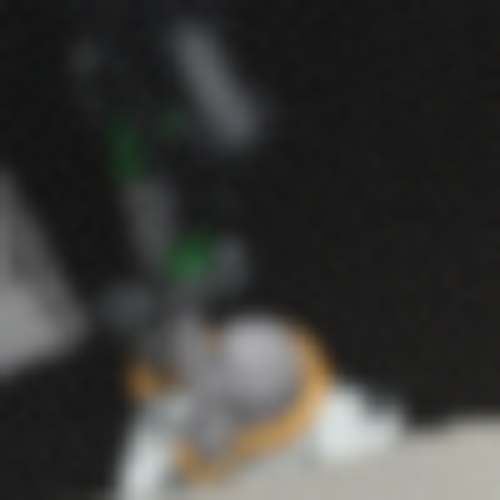

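```bash
python3 -m inch '[[0,-0.005,0.08,0,0,0,1],[0,-0.005,0.08,0,0,0,1],[0,-0.006,0.08,0,0,0,1],[0,-0.005,0.08,0,0,0,1],[0,-0.005,0.08,0,0,0,1],[0,0,0,0,0,0,1],[0,0,0,0,0,0,1],[0,0,0,0,0,0,1]]';  python3 plan.py
python3 - <<'E'
from tilt import *
tilt(n=8,save='v'); o=bot.get_obs(); print(o['eef_pos'],o['ft_force'],o['ft_torque'],o['clock'])
I=cv2.imread('pics/v_side.png'); cv2.imwrite('pics/vz.png',cv2.resize(I[140:190,235:285],(500,500),interpolation=cv2.INTER_CUBIC))
E
```

```text
clock: 24.6
eef_pos: [0.5436, 0.1378, 0.1894]
tool_rot: [0.57, 0.821, 0.027, 0.019]
ft_force: [-0.1, 0.5, -1.6]
grip_width: 0.0354
clk 24.6 tcp [0.5436 0.1378 0.1894] toolx [-0.3496  0.9369 -0.    ] yaw 110.46 toolz [ 0.0611  0.0228 -0.9979] w 0.03543006372739052 F [-0.1315  0.5464 -1.6458] j [ 0.2443  0.3302  0.0146  1.1903  0.0073 -0.1126]
n 33 slopes [0.006  0.0326] z20 rel TCP mm -131.93942444679055 abs 0.05746054435188178 resid 0.0023420550716720992 se 0.029605504098179313 0.040600480721769215
-0.02 0.005 2 -130.49182679344685
0.005 0.02 3 -132.7536997559136
0.02 0.035 13 -132.94121530735003
0.035 0.06 15 -131.9648332171382
[0.5435 0.1378 0.1894] [-0.0075 -0.5893 -2.0105] [-0.0395  0.1015  0.0072] 25.0
```

View pics/vz.png

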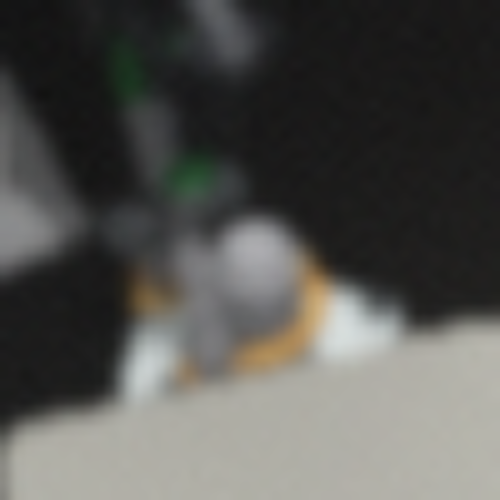

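```bash
python3 -m inch '[[0,0,0,0,0,0,1],[0,0,0,0,0,0,1],[0,0,0,0,0,0,1],[0,0,0,0,0,0,1],[0,0,0,0,0,0,1],[0,0,0,0,0,0,1],[0,0,0,0,0,0,1],[0,0,0,0,0,0,1]]'
python3 - <<'E'
from tilt import *
tilt(n=6,save='w'); o=bot.get_obs(); print(o['eef_pos'],o['ft_force'],o['ft_torque'],o['grip_width'],o['clock'])
bot.camera('top'); print(bot.job_done())
E
```

```text
clock: 25.8
eef_pos: [0.5435, 0.1378, 0.1893]
tool_rot: [0.57, 0.821, 0.027, 0.019]
ft_force: [-0.0, -0.7, -1.3]
grip_width: 0.0354
n 32 slopes [ 0.0109 -0.0172] z20 rel TCP mm -132.92160029400773 abs 0.05636854320907686 resid 0.001965578136747201 se 0.027643434318303014 0.038884005895001635
-0.02 0.005 1 -132.14171928363666
0.005 0.02 2 -130.43396090078983
0.02 0.035 13 -132.43391677260675
0.035 0.06 16 -132.5239899681851
[0.5435 0.1377 0.1893] [-0.1121  0.1021 -1.8944] [-0.0631  0.1422  0.0094] 0.03552107700901565 26.1
the job is handed in; nothing more can be done
None
```

I lifted the pliers out of the stand, put both pins into the lug slots, squeezed to the stop and lifted the ring off its nest. I then lowered the spread ring over the axle and handed the job in at 26 s, with the ring held at groove height and the grip fully closed.

- **Grip and forces:** the opening reads 35.5 mm, steady since the squeeze. That is below the 38 mm you gave because the pads now sit higher on the inward-leaning handles. The wrist carries only about 1.3 to 1.9 N of weight, with no side force above the noise. I saw no sign of contact at any pause on the way down.
- **Level:** in the side-camera depth the ring drooped about 4° at its back after lifting. I tilted the tool about 3.7° to correct this. The slope then read close to 0, and at the end it was 0.01 ± 0.03 rad.
- **Centring:** just above the axle, ring and axle centres agreed to about 0.5 mm. Lower down, the axle hid too much of the ring to repeat that check.
- **Height:** this is the one place my checks disagreed. The ring-to-tool offset measured higher up puts the ring at 58.0 to 58.5 mm. The last depth readings, taken from few visible pixels, gave 57.5 and then 56.4 mm. The groove centre is at 58 mm with about 2 mm of free play either way, so even the lowest reading leaves the ring clear of the groove edges, but only just.

I saw no bystander disturbed in the close-up pictures around the work, but I did not check each one at the end.

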